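# Shut down the rinse tank: lock the lift-to-turn tap closed and bung the filler neck

## Task

Shut down the rinse-fluid tank for the night. First close its tap: the lever has a safety lock, so lift it out of its notch, turn it a quarter turn clockwise (seen from above) until you feel the stop, and let it drop fully into the closed notch. Then stand the bung upright in the filler neck, push it down firmly until its flange sits flush on the rim, and let go; leave the white tub standing under the spout.

Things in the scene. Friction and masses are not known exactly. Their poses are not given: they have to be found in the camera images.
- rinse_tank: white plastic tank, 150 (x) x 190 (y) mm, on a steel stand on a 9 mm plywood board, fixed. Origin on the bench under its centre; x to the back of the tank, y to the left, z up. Tank from z = 91 to 191 mm; carrying handle along y at x = +45 mm, top at z = 220 mm. A brass tap leaves the front face (x = -75 mm) toward -x, axis at z = 123 mm, spout end at x = -193 mm
- neck_rim (a point): centre of the filler neck's rim on top of the tank, 214 mm above the bench: round neck, outer diameter 62 mm, bore 50 mm, 23 mm high above the tank's top, clear to more than 45 mm below the rim; z up
- tap_stem (a point): point on the upright axis on which the tap's lever turns, at mid-height of the lever's sleeve (157 mm above the bench) when the lever is down in a notch; axes as the tank's. Lever pointing to -x, along the pipe away from the tank: open (start, with about 15 degrees of play). Lever across the pipe, pointing to +y: closed. The stop is clamped in slots: it lies 86 to 98 degrees round, felt, not seen
- lever_grip (a point): centre of the red ribbed sleeve of the tap's lever: 64 x 20 wide x 15 mm high, 74 mm from the stem's axis; x toward the stem, z up. A tooth under the lever locks it: lift it straight up 8 to 11 mm (11 is its limit) against a spring (5 to 8 N) to turn it (3 N). In between the tooth rides on a quadrant; only in the last 3 degrees before the closed stop can the spring drop it 7 mm into the notch
- bung: bung, 96 mm long, 60 to 130 g, lying on flange and tip at first, tip 16 degrees down. Black plug tapering from 47 mm diameter at the flange to 37 mm at the tip, 30 mm long; blue hexagonal flange, 54 mm over flats, 7 mm thick; blue round grip of 21 mm diameter at z = 7 to 60 mm, then a 25 mm knob to 66 mm. Origin: centre of the flange's underside (plug side); z along the axis toward the knob
- drip_tub: round white plastic tub with an orange label, 104 mm across, 83 mm high, standing on the board under the tap's spout; origin in the middle of its underside
Things that resemble listed ones, but are neither listed nor needed, are in the scene too. Of the things that look like the drip_tub, the larger one is meant.

How it is judged:
By the outcome, as a careful person would: the job done as asked, in the order asked, and still so for the second after the job is handed in, with the robot touching nothing.
It also fails if it takes over 64 s, if anything falls off the work surface, if the arm or the gripper's body presses on something with over 40 N, if the wrist force passes 120 N, or if a joint passes its speed limit or range.

## Robot

A 6-joint arm with a two-finger parallel gripper is mounted at the origin on a cart in front of the work surface, level with it; the furniture and walls round the work are solid. World frame = base frame: x ahead of the robot, y to its left, z up, the work surface at z = 0. Lengths are in mm, angles in degrees, forces in N, time in s.
With the tool pointing down it reaches from about 300 to 850 mm from the base axis. Payload 4.2 kg.
Tool frame: the origin (TCP) lies midway between the tips of the shut fingers; the grasp point (between the pads) lies 19 mm behind it; z points along the fingers, y is the line along which they close (so a half turn about z gives the same grasp; the last joint's range is limited). The gripper opens to 91 mm and grips with 3 to 60 N. Pads are 32 mm wide; open, the fingers measure 118 mm over their backs; the gripper's body (76 mm by 178 mm) begins 60 mm behind the grasp point.
Start: joints at [66.291, 18.312, 89.639, -0, 72.044, -1.146], TCP at [220.631, 531.004, 213.976] pointing down, gripper open.
Joint ranges: [-177.97, 177.97], [-48.28, 115.42], [12.27, 149.76], [-77.06, 257.06], [2.81, 150.46], [-146.56, 146.56]. Speed limits (degrees/s): [147.25, 147.25, 180, 180, 180, 180].

## Interface

Orientations are given as [roll, pitch, yaw] about the fixed x, y, z axes, in that order (R = Rz(yaw) Ry(pitch) Rx(roll)).
In Python, from workcell import state, grab_frame, camera_model, workorder gives the robot as it stands.
- The arm moves only by the tool carry_out, never from a script. Its argument "commands" is a list of rows, each a list of 7 numbers: the turn, a rotation vector about the tool's x, y, z in degrees, then the shift along the tool's x, y, z in mm, then the opening, from -1 (shut) to 1 (fully open). In form: [[ax, ay, az, dx, dy, dz, hand], ...]. A call has 1 to 20 rows; each row is the pose to reach, as a shift and turn from the pose commanded when the call began, along the tool's axes at that moment; what a row does not reach only later rows make up. A row lasts 1/10 s, in which the tool goes at most 50 mm and 8.59 degrees, less where a joint would pass 70% of its speed; a pose out of reach is approached as far as the arm can. A call with a gripper value outside its range is refused whole. The fingers move at their own pace and stop on an object; "force" is the grip in N (left out, the last holds). Time passes only in rows, so rows that repeat a pose let the fingers close. It gives the time, the measured TCP pose, the force, the opening and the grip force at its end, in the units of the state.
- state(): the state, without advancing time (a new reading comes with each control period).
- grab_frame(name): name is "scene" or "top" or "wrist"; returns the picture (480x640x3 uint8, red, green, blue); there is no depth.
- camera_model(name): a dict with "fx", "fy", "cx", "cy" (pixels), "dist" ([k1, k2, p1, p2, k3] as OpenCV has them; the pictures are not rectified), "origin" and "rotation" of the camera in the world; the wrist camera has in their place "mount" (4x4, takes a point from camera to tool coordinates, whose origin is the TCP and whose axes are the flange's). Camera axes: x right, y up, looking along -z (the intrinsics and any distortion apply to the point x, -y, -z); pixel columns grow to the right and rows downward; lengths in mm; the calibration is good to about 2 mm. A picture is of the moment at which its call begins: read the wrist's pose just before it. camera_model takes no time and is no camera call.
- workorder.job_done(): hands the job in; it is judged then, once.
The state is a dict: "time_s": time; "qpos": joint angles; "qvel": joint speeds; "effort": joint torques, N m; "ee_pos": TCP position; "ee_rot": TCP orientation; "force": force on the tool from outside, world axes, zero at the start; "torque": the same for the moment, N m; "gripper_width": finger opening in mm; "gripper_force": force on a finger pad.
Only numpy, scipy, OpenCV 4.12 (cv2) and the standard library are available. Lean on these libraries where they do the work, as an engineer would, in place of code of your own. Each camera call takes 0.05 s, during which the arm holds its last target. There are 200 camera calls.

## Working session

There is one attempt and no reset: what is moved stays moved. The work goes in short steps, Python scripts to look and compute and a tool call to move; the robot and the scene stay as the last step left them, time stands still between calls to the robot, and variables do not carry over. Pictures are saved under pics/ and viewed, at most 12 in all, crops included, and the job is handed in when it is done.

Besides the shell and the picture viewer there is one more tool, called after ">>>" as name(argument=value, ...), one argument or row to a line, values as JSON. carry_out: Moves the arm, as the interface text tells. Its arguments: {"type":"object","properties":{"commands":{"type":"array"},"force":{"type":"number"}},"required":["commands"]}

```bash
mkdir -p pics; ls; cat > h.py <<'E'
import numpy as np, cv2
from workcell import state, grab_frame, camera_model, workorder
from scipy.spatial.transform import Rotation as R
def save(n,im): cv2.imwrite('pics/'+n+'.png',im[:,:,::-1])
def load(n): return cv2.imread('pics/'+n+'.png')[:,:,::-1]
def cam(name,st=None):
    m=camera_model(name); K=np.array([[m['fx'],0,m['cx']],[0,m['fy'],m['cy']],[0,0,1.]]); d=np.array(m['dist'],float)
    if name=='wrist':
        M=np.array(m['mount']); T=np.eye(4); T[:3,:3]=rot(st); T[:3,3]=st['ee_pos']; M=T@M; return K,d,M[:3,3],M[:3,:3]
    return K,d,np.array(m['origin'],float),np.array(m['rotation'],float)
def rot(st):
    r=np.array(st['ee_rot'],float)
    return r if r.shape==(3,3) else R.from_euler('xyz',r,degrees=True).as_matrix()
def ray(c,px):
    K,d,o,Rm=c; p=cv2.undistortPoints(np.array(px,float).reshape(1,1,2),K,d)[0,0]
    v=Rm@np.array([p[0],-p[1],-1.]); return o,v/np.linalg.norm(v)
def plane(c,px,z):
    o,v=ray(c,px); return o+v*(z-o[2])/v[2]
def tri(*cp):
    A=np.zeros((3,3));b=np.zeros(3);rs=[ray(c,p) for c,p in cp]
    for o,v in rs: P=np.eye(3)-np.outer(v,v);A+=P;b+=P@o
    x=np.linalg.solve(A,b); return x,[round(float(np.linalg.norm(np.cross(x-o,v))),1) for o,v in rs]
def proj(c,X):
    K,d,o,Rm=c; p=Rm.T@(np.array(X,float)-o); p=np.array([p[0],-p[1],-p[2]])
    return cv2.projectPoints(p.reshape(1,1,3),np.zeros(3),np.zeros(3),K,d)[0][0,0]
E
python3 - <<'E'
from h import *
st=state(); print(st)
for n in('scene','top','wrist'):
    save(n,grab_frame(n)); c=camera_model(n); print(n,c)
a=np.hstack([load('scene'),load('top')]); 
E
```

```text
pics
{'time_s': 0.0, 'qpos': array([ 6.62909463e+01,  1.83502763e+01,  8.97071783e+01, -1.53684337e-03,
        7.20442906e+01, -1.14581755e+00]), 'qvel': array([0.01721221, 0.02537305, 0.02189086, 0.05480081, 0.01482441,
       0.02667867]), 'effort': array([-1.06689797e-03, -4.12469172e+01, -2.31967092e+01,  7.25403079e-02,
        4.59015893e-02, -1.46850643e-04]), 'ee_pos': array([220.42730578, 530.51099048, 213.12873985]), 'ee_rot': array([-1.79898246e+02, -5.73738887e-04,  1.57437238e+02]), 'force': array([-0.63984057, -0.85370434,  0.09900351]), 'torque': array([-0.09334229, -0.00038156,  0.03768309]), 'gripper_force': 0.0, 'gripper_width': 90.8779981012966}
scene {'fx': 462.1791847351029, 'fy': 462.1791847351029, 'cx': 328.502175199162, 'cy': 241.11815950074518, 'dist': array([-0.09341249,  0.        ,  0.        ,  0.        ,  0.        ]), 'origin': array([  21.00880782, -467.78120113,  952.96647474]), 'rotation': array([ 40.73218783,  -0.79285965, -46.76246591])}
top {'fx': 559.2329262287001, 'fy': 559.2329262287001, 'cx': 318.0926593841856, 'cy': 241.99342422411442, 'dist': array([-0.16787287,  0.        ,  0.        ,  0.        ,  0.        ]), 'origin': array([ 369.80082573,  -13.29219891, 1364.4012448 ]), 'rotation': array([  9.31994182,  -0.29536527, -90.71253594])}
wrist {'fx': 347.5227002709746, 'fy': 347.5227002709746, 'cx': 319.079359732782, 'cy': 234.50357278867108, 'dist': array([-0.00550552,  0.        ,  0.        ,  0.        ,  0.        ]), 'mount': array([[-4.11746349e-04,  9.63063698e-01,  2.69273364e-01,
         7.63917961e+01],
       [ 9.99999757e-01,  2.45014881e-04,  6.52798734e-04,
        -4.61310026e-01],
       [ 5.62710781e-04,  2.69273567e-01, -9.63063564e-01,
        -1.71372655e+02],
       [ 0.00000000e+00,  0.00000000e+00,  0.00000000e+00,
         1.00000000e+00]])}
```

```bash
sed -i "s/np.array(m\['rotation'\],float)$/R.from_euler('xyz',m['rotation'],degrees=True).as_matrix()/" h.py; tail -30 h.py | grep origin
```

```text
return K,d,np.array(m['origin'],float),R.from_euler('xyz',m['rotation'],degrees=True).as_matrix()
```

View pics/scene.png

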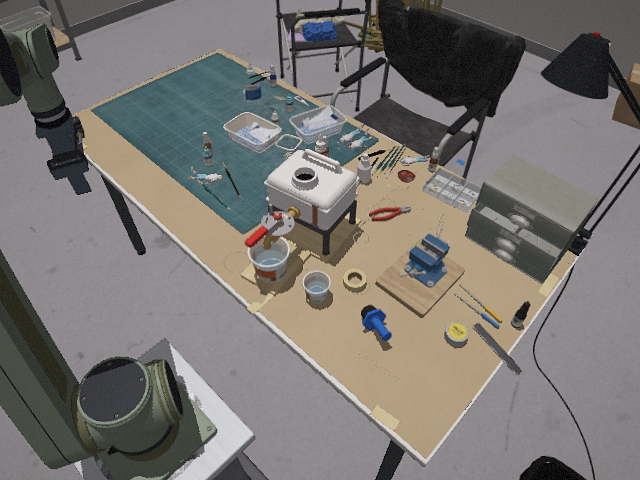

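View pics/top.png

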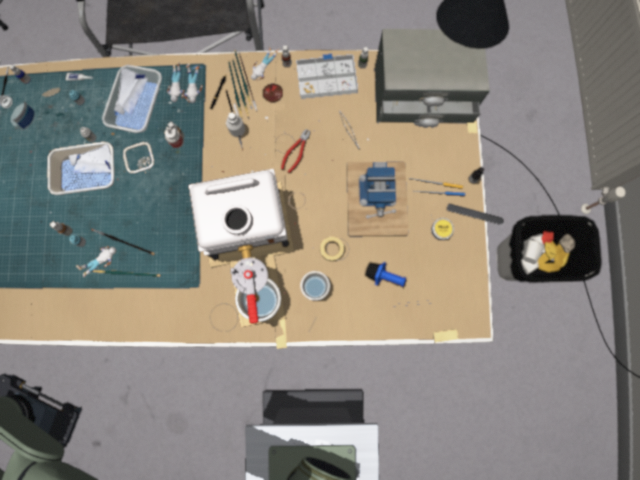

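The scene shows the lever's red sleeve at scene (263,233) / top (253,307), the neck at (305,176) / (238,219), and the bung at (377,322) / (385,274). These could be confused with them:
- **Bung:** blue vise (428,252)/(378,187), blue bottle (253,92).
- **Lever:** red pliers (390,213)/(296,152).
- **Neck:** tape ring (355,280)/(332,248).
- **Tub:** small tub (316,288)/(315,286). The large one is at (268,257)/(258,298).

I chose by the descriptions and now measure them.

```bash
cat > m.py <<'E'
from h import *
def blobs(im,kind,roi=None,n=3,amin=15):
    h=cv2.cvtColor(np.ascontiguousarray(im),cv2.COLOR_RGB2HSV); H,S,V=[h[...,i].astype(int) for i in range(3)]
    m={'red':((H<6)|(H>172))&(S>170)&(V>90),'blue':(abs(H-110)<12)&(S>150)&(V>60),'dark':(V<60)}[kind].astype(np.uint8)*255
    if roi: z=np.zeros_like(m); x0,y0,x1,y1=roi; z[y0:y1,x0:x1]=m[y0:y1,x0:x1]; m=z
    out=[]
    for c in cv2.findContours(m,cv2.RETR_EXTERNAL,cv2.CHAIN_APPROX_NONE)[0]:
        a=cv2.contourArea(c)
        if a>amin: out.append((a,c))
    return sorted(out,key=lambda t:-t[0])[:n]
E
python3 - <<'E'
from m import *
T=cam('top');S=cam('scene')
t=load('top');s=load('scene')
for k,rt,rs in(('red',(230,260,290,330),(235,205,300,255)),('blue',(355,255,415,295),(350,295,400,350)),('dark',(215,200,260,240),(285,160,325,195)),('dark',(355,255,395,295),(350,295,400,350))):
    q=[]
    for c,im,r,nm in((T,t,rt,'top'),(S,s,rs,'scene')):
        for a,cn in blobs(im,k,r,2): print(k,nm,a,np.round(cv2.minAreaRect(cn),1) if 0 else [np.round(v,1) for v in cv2.minAreaRect(cn)])
        q.append((c,cv2.minAreaRect(blobs(im,k,r,1)[0][1])[0]))
    print(tri(*q))
a=cv2.resize(s[190:350,230:420],None,fx=4,fy=3.75,interpolation=cv2.INTER_CUBIC)[:600,:760]; save('crop1',a)
E
```

```text
red top 155.5 [array([252.1, 309. ]), array([26.3,  7.3]), np.float64(87.0)]
red scene 176.0 [array([256. , 236.5]), array([ 8.7, 25.1]), np.float64(48.4)]
(array([422.9056163 , 122.31567011, 157.58882089]), [0.4, 0.4])
blue top 230.5 [array([389.3, 274.2]), array([30.3, 19.5]), np.float64(4.6)]
blue scene 419.5 [array([378.8, 324.2]), array([33.9, 21.9]), np.float64(45.0)]
(array([ 505.84505157, -190.85123985,   33.41554988]), [2.8, 2.8])
dark top 247.5 [array([235.5, 218.5]), array([17., 19.]), np.float64(90.0)]
dark scene 57.0 [array([304. , 176.5]), array([ 5., 16.]), np.float64(90.0)]
(array([612.63645881, 154.71356018, 199.37499184]), [1.4, 1.4])
dark top 95.0 [array([371.2, 270.6]), array([ 8.5, 14.9]), np.float64(17.1)]
dark scene 65.0 [array([366.8, 310.2]), array([ 7.2, 15.6]), np.float64(50.7)]
(array([ 514.8610178 , -147.12344627,   34.92240439]), [2.8, 2.8])
```

View pics/crop1.png

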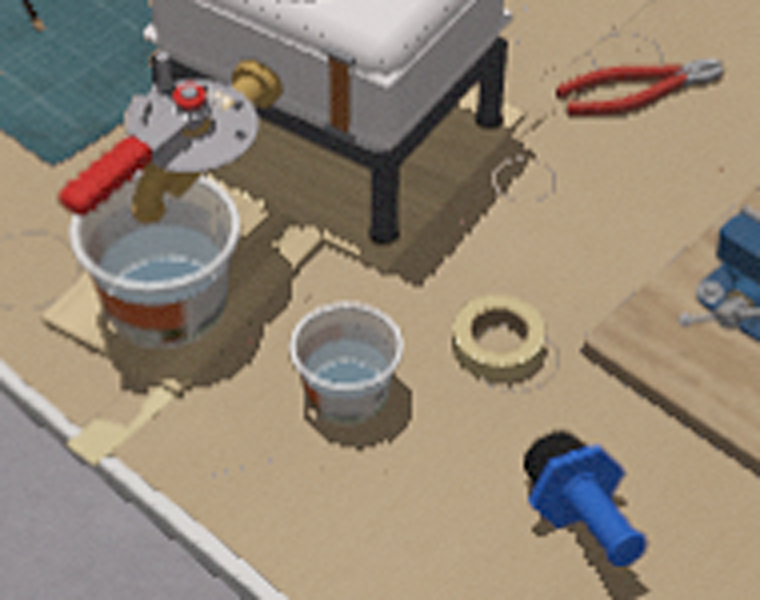

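```bash
cat > g.py <<'E'
# g.py: commanded-pose bookkeeping. upd(row) applies executed row; row(pos,rpy) gives row toward a world pose
from h import *
import json,os
F='cmd.json'
def get():
    if not os.path.exists(F): return np.array([220.631,531.004,213.976]),R.from_euler('xyz',[180,0,157.437],degrees=True)
    d=json.load(open(F)); return np.array(d['p']),R.from_quat(d['q'])
def upd(r):
    p,q=get(); r=np.array(r,float); p=p+q.apply(r[3:6]); q=q*R.from_rotvec(r[:3],degrees=True)
    json.dump(dict(p=p.tolist(),q=q.as_quat().tolist()),open(F,'w')); print('cmd',np.round(p,1),np.round(q.as_euler('xyz',degrees=True),1))
def row(pos,rpy):
    p,q=get(); t=R.from_euler('xyz',rpy,degrees=True)
    r=np.r_[(q.inv()*t).as_rotvec(degrees=True),q.inv().apply(np.array(pos,float)-p)]; print(np.round(r,1).tolist()); return r
E
python3 - <<'E'
from g import *
row([220,531,330],[180,0,157.4]);row([460,135,330],[180,0,180])
E
```

```text
[0.0, -0.0, 0.0, 0.6, -0.2, -116.0]
[0.0, 0.0, -22.6, -373.0, -273.8, -116.0]
```

>>> carry_out(
  commands=[
    [0,0,0,0,0,-116,1],
    [0,0,0,0,0,-116,1],
    [0,0,-22.6,-373,-274,-116,1],
    [0,0,-22.6,-373,-274,-116,1],
    [0,0,-22.6,-373,-274,-116,1],
    [0,0,-22.6,-373,-274,-116,1],
    [0,0,-22.6,-373,-274,-116,1],
    [0,0,-22.6,-373,-274,-116,1],
    [0,0,-22.6,-373,-274,-116,1],
    [0,0,-22.6,-373,-274,-116,1],
    [0,0,-22.6,-373,-274,-116,1],
    [0,0,-22.6,-373,-274,-116,1],
    [0,0,-22.6,-373,-274,-116,1],
    [0,0,-22.6,-373,-274,-116,1],
  ],
)

```text
time_s: 1.55
ee_pos: [459.7, 135.0, 329.6]
ee_rot: [180.0, -0.1, 180.0]
force: [-0.1, 0.0, 0.4]
gripper_width: 91.3
gripper_force: 0.0
```

```bash
python3 - <<'E'
from g import *
upd([0,0,-22.6,-373,-274,-116])
s=state(); print(s['time_s'],s['ee_pos'],s['ee_rot'],s['force'],s['qpos'],s['qvel'].max())
json.dump([s['ee_pos'].tolist(),s['ee_rot'].tolist()],open('w1.json','w'))
save('w1',grab_frame('wrist'))
E
```

```text
cmd [459.9 134.9 330. ] [ 180.    0. -180.]
1.55 [459.65352083 134.95394755 329.64314783] [ 1.79967907e+02 -5.73400999e-02  1.79991147e+02] [-0.13978266  0.0415334   0.35416668] [ 1.49545432e+01  6.42419148e+00  8.88020225e+01  4.59980265e-02
  8.48208969e+01 -7.50407591e+01] 1.5813543761401978
```

View pics/w1.png

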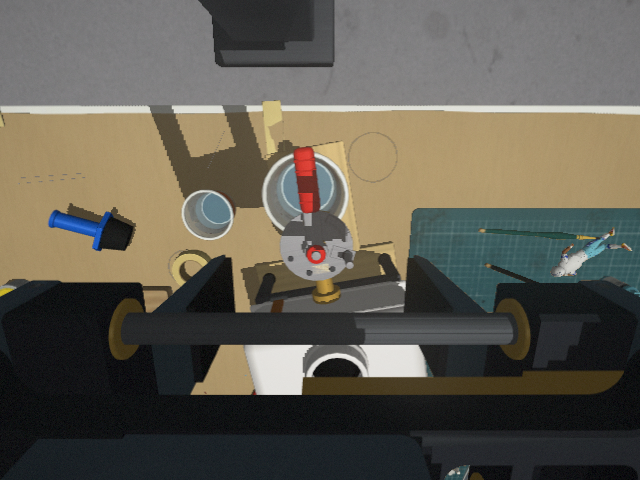

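```bash
python3 - <<'E'
from m import *
import json
p,r=json.load(open('w1.json')); W=cam('wrist',dict(ee_pos=p,ee_rot=r)); T=cam('top');S=cam('scene')
w=load('w1');t=load('top');s=load('scene')
def b(im,k,roi,n=2):
    o=[]
    for a,c in blobs(im,k,roi,n,4): q=cv2.minAreaRect(c); print(k,a,[np.round(v,1) for v in q]); o.append(c)
    return o
print('wrist');wr=b(w,'red',(280,130,350,275)); 
print('top');tr=b(t,'red',(225,255,290,330)); print('scene');sr=b(s,'red',(235,200,300,255))
mc=lambda c:cv2.minAreaRect(c)[0]
for i in(0,1):
  if min(len(wr),len(tr),len(sr))>i: print(i,tri((W,mc(wr[i])),(T,mc(tr[i])),(S,mc(sr[i]))), tri((W,mc(wr[i])),(T,mc(tr[i]))), tri((W,mc(wr[i])),(S,mc(sr[i]))))
print('sleeve corners z164.5',[np.round(plane(W,q,164.5),1).tolist() for q in cv2.boxPoints(cv2.minAreaRect(wr[0]))])
# bung
bw=b(w,'blue',(30,190,150,270),1)[0]; bt=b(t,'blue',(355,255,415,295),1)[0]
dw=b(w,'dark',(95,200,150,260),1)[0];dt=b(t,'dark',(355,255,395,295),1)[0];
print('blue bung',tri((W,mc(bw)),(T,mc(bt))),'plug',tri((W,mc(dw)),(T,mc(dt))))
# knob end: extreme points along axis
def ext(c,far): c=c.reshape(-1,2).astype(float); d=np.linalg.norm(c-np.array(far),axis=1); return c[d>d.max()-2].mean(0)
kw,kt=ext(bw,mc(dw)),ext(bt,mc(dt)); print('knob end',kw,kt,tri((W,kw),(T,kt)))
pw,pt=ext(dw,mc(bw)),ext(dt,mc(bt)); print('tip',pw,pt,tri((W,pw),(T,pt)))
E
```

```text
wrist
red 475.5 [array([304.2, 161.4]), array([28.4, 20.2]), np.float64(84.8)]
red 211.0 [array([305.5, 202.5]), array([19., 13.]), np.float64(90.0)]
top
red 155.5 [array([252.1, 309. ]), array([26.3,  7.3]), np.float64(87.0)]
scene
red 176.0 [array([256. , 236.5]), array([ 8.7, 25.1]), np.float64(48.4)]
red 9.5 [array([276.8, 215.8]), array([4.5, 7.1]), np.float64(78.7)]
0 (array([415.72324794, 119.7871285 , 163.94136385]), [10.8, 7.4, 4.1]) (array([414.44875922, 121.15029795, 154.89568632]), [9.0, 9.0]) (array([410.63867385, 117.22054973, 168.81885634]), [6.9, 6.9])
sleeve corners z164.5 [[392.7, 109.9, 164.5], [391.0, 128.8, 164.5], [417.4, 131.2, 164.5], [419.1, 111.8, 164.5]]
blue 871.0 [array([ 78.9, 222.3]), array([57.9, 39.2]), np.float64(20.0)]
blue 230.5 [array([389.3, 274.2]), array([30.3, 19.5]), np.float64(4.6)]
dark 761.5 [array([115.7, 236.1]), array([28.4, 33.8]), np.float64(21.8)]
dark 95.0 [array([371.2, 270.6]), array([ 8.5, 14.9]), np.float64(17.1)]
blue bung (array([ 500.84588066, -193.51732919,   38.83905545]), [6.6, 6.6]) plug (array([ 516.05060726, -149.36961587,   34.82268844]), [0.9, 0.9])
knob end [ 50.21428571 218.5       ] [403.         281.77777778] (array([ 486.68714465, -222.35862957,   52.24983807]), [0.8, 0.8])
tip [129.48 237.04] [367.69230769 270.        ] (array([ 521.67084767, -142.49487338,   14.14151857]), [0.8, 0.8])
```

```bash
sed -i "s/(S>170)&(V>90)/(S>140)\&(V>45)/" m.py; python3 - <<'E'
from m import *
import json
p,r=json.load(open('w1.json')); W=cam('wrist',dict(ee_pos=p,ee_rot=r)); T=cam('top');S=cam('scene')
w=load('w1');t=load('top');s=load('scene')
O={}
for n,im,roi in(('W',w,(280,130,350,275)),('T',t,(225,255,290,330)),('S',s,(235,200,300,255))):
    O[n]=[]
    for a,c in blobs(im,'red',roi,2,2): q=cv2.minAreaRect(c); print(n,a,[np.round(v,1) for v in q]); O[n].append(q[0])
for i in(0,1): print(tri((W,O['W'][i]),(T,O['T'][i]),(S,O['S'][i])) if all(len(v)>i for v in O.values()) else tri((W,O['W'][i]),(S,O['S'][i])))
c=blobs(w,'red',(280,130,350,275),1)[0][1]
print('sleeve z164.5',[np.round(plane(W,q,164.5)[:2],1).tolist() for q in cv2.boxPoints(cv2.minAreaRect(c))])
# neck rim: white/dark in top: inner dark circle
g=cv2.cvtColor(t,cv2.COLOR_RGB2GRAY); print(g[205:235:2,222:256:2])
E
```

```text
W 1156.0 [array([306.1, 179.6]), array([65.4, 20.3]), np.float64(83.9)]
W 244.0 [array([315.5, 254. ]), array([18., 17.]), np.float64(90.0)]
T 196.5 [array([251.8, 308.6]), array([27.5,  8.7]), np.float64(84.6)]
T 4.0 [array([250.8, 274.7]), array([2.5, 5.3]), np.float64(11.3)]
S 189.5 [array([255.8, 236.3]), array([ 9.2, 25.1]), np.float64(48.4)]
S 16.5 [array([276.5, 215.5]), array([5., 7.]), np.float64(90.0)]
(array([423.0903994 , 122.35696176, 158.27846387]), [0.6, 1.0, 0.9])
(array([495.5588385 , 128.20878059, 168.12015674]), [2.8, 4.4, 2.3])
sleeve z164.5 [[392.7, 109.6], [390.7, 128.6], [453.0, 135.1], [455.1, 115.2]]
[[249 249 248 248 247 244 245 245 244 244 246 247 248 248 248 248 249]
 [249 249 248 246 241 227 201 190 204 224 240 241 238 246 249 249 249]
 [249 249 246 228 162 109  85  69  74 100 169 231 230 222 247 249 249]
 [249 246 228 141  72  42  46  48  53  54  69 146 228 219 233 248 249]
 [246 239 156  72  29  46  51  52  53  51  50  67 172 231 191 241 249]
 [244 224 102  33  38  52  52  55  52  51  52  54 113 231 185 208 248]
 [245 199  72  27  50  52  52  52  52  54  55  53  92 220 195 158 243]
 [244 185  58  32  51  54  54  54  53  52  54  53  86 213 198 145 243]
 [245 201  61  45  54  53  56  53  56  55  54  55 111 227 179 143 243]
 [245 229 104  41  55  55  54  53  55  56  56  65 159 231 151 144 243]
 [245 240 178  57  53  55  55  54  55  55  61 123 222 210 122 180 247]
 [247 235 233 161  83  61  58  57  58  76 135 217 228 147 131 230 250]
 [250 241 229 233 205 154 126 124 138 179 232 224 157 119 192 247 251]
 [251 250 233 215 227 233 233 234 233 228 204 142 118 185 244 249 249]
 [251 251 249 237 206 189 187 192 170 151 125 130 181 236 244 243 241]]
```

```bash
python3 - <<'E'
from g import *
row([423,122.2,240],[180,0,-174.5]);row([423,122.2,141],[180,0,-174.5])
E
```

```text
[-0.0, 0.0, -5.5, 37.0, -12.6, 90.0]
[-0.0, 0.0, -5.5, 37.0, -12.6, 189.0]
```

>>> carry_out(
  commands=[
    [0,0,-5.5,37,-12.6,90,0.2],
    [0,0,-5.5,37,-12.6,90,0.2],
    [0,0,-5.5,37,-12.6,90,0.2],
    [0,0,-5.5,37,-12.6,120,0.2],
    [0,0,-5.5,37,-12.6,150,0.2],
    [0,0,-5.5,37,-12.6,175,0.2],
    [0,0,-5.5,37,-12.6,189,0.2],
    [0,0,-5.5,37,-12.6,189,0.2],
    [0,0,-5.5,37,-12.6,189,-0.6],
    [0,0,-5.5,37,-12.6,189,-1],
    [0,0,-5.5,37,-12.6,189,-1],
    [0,0,-5.5,37,-12.6,189,-1],
    [0,0,-5.5,37,-12.6,189,-1],
    [0,0,-5.5,37,-12.6,189,-1],
  ],
  force=40,
)

```text
time_s: 3.0
ee_pos: [423.1, 123.1, 141.5]
ee_rot: [179.9, 0.1, -174.4]
force: [-1.1, 5.2, 2.4]
gripper_width: 19.8
gripper_force: 39.9
```

```bash
python3 - <<'E'
from g import *
upd([0,0,-5.5,37,-12.6,189])
s=state(); print(s['time_s'],s['ee_pos'],s['ee_rot'],s['force'],s['torque'],s['gripper_width'],s['gripper_force'])
E
```

```text
cmd [423.  122.2 141. ] [-180.     0.  -174.5]
3.0 [423.14323453 123.09204208 141.46889668] [ 1.79895533e+02  5.64740349e-02 -1.74431344e+02] [-1.13656303  5.2217689   2.44756885] [0.84178164 0.21296137 0.45212909] 19.778348493771176 39.85639035701752
```

>>> carry_out(
  commands=[
    [0,0,0,0,0.8,-3,-1],
    [0,0,0,0,0.8,-6,-1],
    [0,0,0,0,0.8,-8,-1],
    [0,0,0,0,0.8,-9.5,-1],
    [0,0,0,0,0.8,-9.5,-1],
    [0,0,0,0,0.8,-9.5,-1],
  ],
)

```text
time_s: 3.6
ee_pos: [423.2, 123.2, 150.3]
ee_rot: [180.0, 0.0, -174.5]
force: [2.4, 4.5, -7.6]
gripper_width: 19.6
gripper_force: 39.8
```

```bash
python3 - <<'E'
from g import *
upd([0,0,0,0,.8,-9.5])
s=state(); print(s['time_s'],s['ee_pos'],s['ee_rot'],s['force'],s['torque'],s['gripper_width'],s['gripper_force'])
E
```

```text
cmd [422.9 123.  150.5] [-180.     0.  -174.5]
3.6 [423.1578658  123.24623094 150.33364675] [ 1.79971045e+02  3.39229713e-02 -1.74464696e+02] [ 2.380284    4.45242891 -7.62064413] [ 0.86492232 -0.53790649  0.44952518] 19.607307740558483 39.84710991382599
```

```bash
cat > arc.py <<'E'
from g import *
def arc(angs,C=(496.5,129.),dz=0.):
    p,q=get(); C=np.array(C); o=[]
    for a in angs:
        Rz=R.from_euler('z',-a,degrees=True); v=np.r_[C,0]+Rz.apply(p-np.r_[C,0]); v[2]=p[2]+dz
        o.append(np.round(np.r_[(q.inv()*(Rz*q)).as_rotvec(degrees=True),q.inv().apply(v-p),-1],1).tolist())
    print(o)
E
python3 -c "
from arc import *
arc(list(range(4,73,4)),dz=.5)"
```

```text
[[0.0, -0.0, 4.0, -0.3, 5.1, -0.5, -1.0], [0.0, -0.0, 8.0, -0.9, 10.3, -0.5, -1.0], [0.0, -0.0, 12.0, -1.9, 15.3, -0.5, -1.0], [0.0, -0.0, 16.0, -3.2, 20.3, -0.5, -1.0], [0.0, -0.0, 20.0, -4.9, 25.2, -0.5, -1.0], [0.0, -0.0, 24.0, -6.9, 29.9, -0.5, -1.0], [0.0, -0.0, 28.0, -9.2, 34.5, -0.5, -1.0], [0.0, -0.0, 32.0, -11.8, 39.0, -0.5, -1.0], [0.0, -0.0, 36.0, -14.8, 43.2, -0.5, -1.0], [0.0, -0.0, 40.0, -18.0, 47.2, -0.5, -1.0], [0.0, -0.0, 44.0, -21.5, 51.0, -0.5, -1.0], [0.0, -0.0, 48.0, -25.3, 54.5, -0.5, -1.0], [0.0, -0.0, 52.0, -29.3, 57.8, -0.5, -1.0], [0.0, -0.0, 56.0, -33.5, 60.7, -0.5, -1.0], [0.0, -0.0, 60.0, -37.9, 63.4, -0.5, -1.0], [0.0, -0.0, 64.0, -42.5, 65.7, -0.5, -1.0], [0.0, -0.0, 68.0, -47.3, 67.8, -0.5, -1.0], [0.0, -0.0, 72.0, -52.1, 69.4, -0.5, -1.0]]
```

>>> carry_out(
  commands=[
    [0,0,4,-0.3,5.1,-0.5,-1],
    [0,0,8,-0.9,10.3,-0.5,-1],
    [0,0,12,-1.9,15.3,-0.5,-1],
    [0,0,16,-3.2,20.3,-0.5,-1],
    [0,0,20,-4.9,25.2,-0.5,-1],
    [0,0,24,-6.9,29.9,-0.5,-1],
    [0,0,24,-6.9,29.9,-0.5,-1],
  ],
)

```text
time_s: 4.3
ee_pos: [426.5, 154.3, 150.5]
ee_rot: [180.0, -0.1, 161.5]
force: [2.0, 5.3, -7.7]
gripper_width: 20.0
gripper_force: 39.9
```

```bash
python3 - <<'E'
from arc import *
upd([0,0,24,-6.9,29.9,-.5])
s=state(); print(s['time_s'],s['ee_pos'],s['ee_rot'],s['force'],s['torque'],s['gripper_width'])
print('force in tool axes',get()[1].inv().apply(s['force']))
arc(list(range(4,49,4)))
E
```

```text
cmd [426.9 153.5 151. ] [180.   -0.  161.5]
4.3 [426.54395975 154.34068176 150.5331679 ] [ 1.79956521e+02 -8.80039915e-02  1.61450136e+02] [ 1.99522666  5.27471345 -7.72040135] [ 1.05170218 -0.31513517  0.19187489] 19.976067056159323
force in tool axes [-0.22206852  5.63508802  7.72040135]
[[0.0, -0.0, 4.0, -0.3, 5.1, 0.0, -1.0], [0.0, -0.0, 8.0, -0.9, 10.3, 0.0, -1.0], [0.0, -0.0, 12.0, -1.9, 15.3, 0.0, -1.0], [0.0, -0.0, 16.0, -3.2, 20.3, 0.0, -1.0], [0.0, -0.0, 20.0, -4.8, 25.2, 0.0, -1.0], [0.0, -0.0, 24.0, -6.8, 29.9, 0.0, -1.0], [0.0, -0.0, 28.0, -9.2, 34.5, 0.0, -1.0], [0.0, -0.0, 32.0, -11.8, 38.9, 0.0, -1.0], [0.0, -0.0, 36.0, -14.8, 43.2, 0.0, -1.0], [0.0, -0.0, 40.0, -18.0, 47.2, 0.0, -1.0], [0.0, -0.0, 44.0, -21.5, 50.9, 0.0, -1.0], [0.0, -0.0, 48.0, -25.3, 54.5, 0.0, -1.0]]
```

>>> carry_out(
  commands=[
    [0,0,4,-0.3,5.1,0,-1],
    [0,0,8,-0.9,10.3,0,-1],
    [0,0,12,-1.9,15.3,0,-1],
    [0,0,16,-3.2,20.3,0,-1],
    [0,0,20,-4.8,25.2,0,-1],
    [0,0,24,-6.8,29.9,0,-1],
    [0,0,28,-9.2,34.5,0,-1],
    [0,0,32,-11.8,38.9,0,-1],
    [0,0,36,-14.8,43.2,0,-1],
    [0,0,40,-18,47.2,0,-1],
    [0,0,44,-21.5,50.9,0,-1],
    [0,0,48,-25.3,54.5,0,-1],
    [0,0,48,-25.3,54.5,0,-1],
  ],
)

```text
time_s: 5.6
ee_pos: [467.5, 199.2, 150.4]
ee_rot: [-180.0, -0.2, 113.4]
force: [-0.7, 10.7, -6.8]
gripper_width: 19.6
gripper_force: 39.9
```

```bash
python3 - <<'E'
from arc import *
upd([0,0,48,-25.3,54.5,0])
s=state(); print(s['time_s'],s['ee_pos'],s['ee_rot'],s['force'],s['torque'],s['gripper_width'])
print('force in tool axes',get()[1].inv().apply(s['force']))
arc(list(range(2,25,2)))
save('w2',grab_frame('wrist')); json.dump([s['ee_pos'].tolist(),s['ee_rot'].tolist()],open('w2.json','w'))
E
```

```text
cmd [468.1 197.1 151. ] [180.   -0.  113.5]
5.6 [467.50206246 199.15188367 150.36230599] [-179.95418851   -0.24914739  113.36007856] [-0.70992797 10.69928916 -6.81028844] [ 1.53776108 -0.10423694  0.08291583] 19.597305493077833
force in tool axes [10.09263727  3.62180329  6.81028844]
[[-0.0, -0.0, 2.0, -0.1, 2.6, 0.0, -1.0], [-0.0, -0.0, 4.0, -0.3, 5.1, 0.0, -1.0], [-0.0, -0.0, 6.0, -0.5, 7.7, 0.0, -1.0], [-0.0, -0.0, 8.0, -0.9, 10.3, 0.0, -1.0], [-0.0, -0.0, 10.0, -1.3, 12.8, 0.0, -1.0], [-0.0, -0.0, 12.0, -1.9, 15.3, 0.0, -1.0], [-0.0, -0.0, 14.0, -2.5, 17.8, 0.0, -1.0], [-0.0, -0.0, 16.0, -3.2, 20.3, 0.0, -1.0], [-0.0, -0.0, 18.0, -4.0, 22.7, 0.0, -1.0], [-0.0, -0.0, 20.0, -4.9, 25.2, 0.0, -1.0], [-0.0, -0.0, 22.0, -5.8, 27.6, 0.0, -1.0], [-0.0, -0.0, 24.0, -6.9, 29.9, 0.0, -1.0]]
```

```bash
python3 - <<'E'
from arc import *
P=np.array([[423.15,123.25],[426.54,154.34],[467.5,199.15]])
A=np.c_[2*P,np.ones(3)]; x=np.linalg.solve(A,(P**2).sum(1)); print('centre',x[:2],'r',np.sqrt(x[2]+(x[:2]**2).sum()))
# shift the commanded pose by +1.8 y then arc about (496.5,130.8)
p,q=get(); C=np.array([496.5,130.8,0]); b=p+[0,1.8,0]
for a in (0,3,6,9,11,13,15,17):
    Rz=R.from_euler('z',-a,degrees=True); v=C+Rz.apply(b-C); print(a,np.round(q.inv().apply(v-p),1), np.round(v,1))
E
```

```text
centre [497.16378561 130.9094843 ] r 74.40905966579844
0 [1.7 0.7 0. ] [468.1 198.9 151. ]
3 [1.5 4.6 0. ] [471.7 200.3 151. ]
6 [1.1 8.4 0. ] [475.4 201.5 151. ]
9 [ 0.6 12.2  0. ] [479.1 202.5 151. ]
11 [ 0.1 14.8 -0. ] [481.6 203.1 151. ]
13 [-0.5 17.3  0. ] [484.2 203.6 151. ]
15 [-1.2 19.8  0. ] [486.7 204.  151. ]
17 [-1.9 22.2  0. ] [489.3 204.3 151. ]
```

View pics/w2.png

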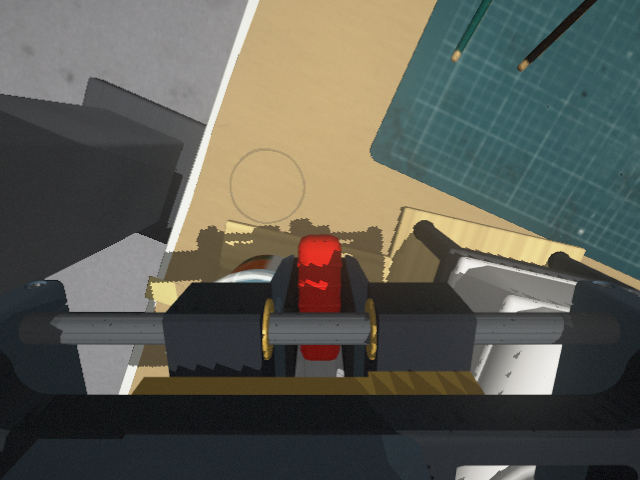

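>>> carry_out(
  commands=[
    [0,0,0,1.7,0.7,0,-1],
    [0,0,3,1.5,4.6,0,-1],
    [0,0,6,1.1,8.4,0,-1],
    [0,0,6,1.1,8.4,0,-1],
  ],
)

```text
time_s: 6.05
ee_pos: [474.8, 202.2, 150.3]
ee_rot: [-179.9, -0.1, 107.4]
force: [-0.2, 5.7, -6.6]
gripper_width: 19.8
gripper_force: 39.9
```

```bash
cat > st.py <<'E'
from arc import *
def show():
    s=state(); q=R.from_euler('xyz',s['ee_rot'],degrees=True); p,_=get()
    print('t',s['time_s'],'pos',np.round(s['ee_pos'],2),'rot',np.round(s['ee_rot'],2),'w',round(s['gripper_width'],1),'g',round(s['gripper_force'],1))
    print('Ftool',np.round(q.inv().apply(s['force']),1),'Tz',np.round(s['torque'],2),'err(tool)',np.round(q.inv().apply(s['ee_pos']-p),2))
    print('heading',np.degrees(np.arctan2(s['ee_pos'][1]-130.9,s['ee_pos'][0]-497))); return s
E
python3 - <<'E'
from st import *
upd([0,0,6,1.1,8.4,0]); show(); arc([2,4,6,8,10],C=(497,130.9))
E
```

```text
cmd [475.4 201.5 151. ] [180.    0.  107.5]
t 6.05 pos [474.81 202.18 150.27] rot [-1.7990e+02 -1.0000e-01  1.0739e+02] w 19.8 g 39.9
Ftool [5.5 1.5 6.6] Tz [ 0.98 -0.16  0.  ] err(tool) [ 0.82 -0.34  0.71]
heading 107.28857715804892
[[-0.0, -0.0, 2.0, -0.1, 2.6, 0.0, -1.0], [-0.0, -0.0, 4.0, -0.2, 5.1, 0.0, -1.0], [-0.0, -0.0, 6.0, -0.5, 7.7, 0.0, -1.0], [-0.0, -0.0, 8.0, -0.8, 10.3, 0.0, -1.0], [-0.0, -0.0, 10.0, -1.2, 12.8, 0.0, -1.0]]
```

>>> carry_out(
  commands=[
    [0,0,2,-0.1,2.6,-0.4,-1],
    [0,0,4,-0.2,5.1,-0.4,-1],
    [0,0,4,-0.2,5.1,-0.4,-1],
  ],
)

```text
time_s: 6.35
ee_pos: [479.8, 203.6, 150.7]
ee_rot: [-179.9, -0.1, 103.4]
force: [1.0, 5.3, -6.7]
gripper_width: 19.9
gripper_force: 39.9
```

```bash
python3 - <<'E'
from st import *
upd([0,0,4,-.2,5.1,-.4]); show()
E
```

```text
cmd [480.3 202.8 151.4] [180.    0.  103.5]
t 6.35 pos [479.77 203.56 150.67] rot [-1.7991e+02 -1.0000e-01  1.0342e+02] w 19.9 g 39.9
Ftool [5.  2.2 6.7] Tz [ 1.   -0.25 -0.05] err(tool) [ 0.81 -0.35  0.71]
heading 103.33745995066884
```

Same per-step rows; the force is still constant, so no stop yet.

>>> carry_out(
  commands=[
    [0,0,2,-0.1,2.6,0,-1],
    [0,0,4,-0.2,5.1,0,-1],
    [0,0,4,-0.2,5.1,0,-1],
  ],
)

```text
time_s: 6.65
ee_pos: [484.9, 204.6, 150.7]
ee_rot: [-179.9, -0.1, 99.4]
force: [0.0, 5.5, -8.0]
gripper_width: 19.8
gripper_force: 39.9
```

```bash
python3 - <<'E'
from st import *
upd([0,0,4,-.2,5.1,0]); show()
E
```

```text
cmd [485.3 203.8 151.4] [180.   -0.   99.5]
t 6.65 pos [484.88 204.58 150.68] rot [-1.7991e+02 -1.0000e-01  9.9410e+01] w 19.8 g 39.9
Ftool [5.4 0.9 8. ] Tz [ 1.05 -0.31 -0.12] err(tool) [ 0.79 -0.3   0.7 ]
heading 99.34029756580588
```

>>> carry_out(
  commands=[
    [0,0,1,-0.1,1.3,0,-1],
    [0,0,2,-0.1,2.6,0,-1],
    [0,0,3,-0.1,3.9,0,-1],
    [0,0,3,-0.1,3.9,0,-1],
  ],
)

```text
time_s: 7.05
ee_pos: [488.5, 205.1, 150.7]
ee_rot: [-179.9, -0.1, 96.5]
force: [0.5, 6.0, -7.4]
gripper_width: 19.7
gripper_force: 39.9
```

```bash
python3 - <<'E'
from st import *
upd([0,0,3,-.1,3.9,0]); show()
E
```

```text
cmd [489.2 204.4 151.4] [180.   -0.   96.5]
t 7.05 pos [488.54 205.11 150.65] rot [-1.7989e+02 -9.0000e-02  9.6460e+01] w 19.7 g 39.9
Ftool [5.9 1.2 7.4] Tz [ 1.05 -0.18  0.05] err(tool) [ 0.78 -0.54  0.73]
heading 96.50122242133784
```

>>> carry_out(
  commands=[
    [0,0,1,0,1.3,0,-1],
    [0,0,2,-0.1,2.6,0,-1],
    [0,0,2,-0.1,2.6,0,-1],
  ],
)

```text
time_s: 7.35
ee_pos: [491.1, 205.3, 150.6]
ee_rot: [-179.9, -0.1, 94.4]
force: [0.5, 5.2, -7.1]
gripper_width: 19.9
gripper_force: 39.9
```

```bash
python3 - <<'E'
from st import *
upd([0,0,2,-.1,2.6,0]); show()
E
```

```text
cmd [491.8 204.6 151.4] [180.   -0.   94.5]
t 7.35 pos [491.09 205.35 150.64] rot [-1.7988e+02 -9.0000e-02  9.4450e+01] w 19.9 g 39.9
Ftool [5.1 0.9 7.1] Tz [ 1.01 -0.17  0.05] err(tool) [ 0.81 -0.61  0.74]
heading 94.53849753587899
```

>>> carry_out(
  commands=[
    [0,0,1,0,1.3,0,-1],
    [0,0,2,-0.1,2.6,0,-1],
    [0,0,2,-0.1,2.6,0,-1],
  ],
)

```text
time_s: 7.65
ee_pos: [492.5, 205.6, 150.5]
ee_rot: [-179.7, -0.1, 92.5]
force: [-2.6, 7.6, -5.8]
gripper_width: 19.9
gripper_force: 39.9
```

```bash
python3 - <<'E'
from st import *
upd([0,0,2,-.1,2.6,0]); show()
E
```

```text
cmd [494.4 204.7 151.4] [180.   -0.   92.5]
t 7.65 pos [492.51 205.59 150.54] rot [-1.7975e+02 -8.0000e-02  9.2520e+01] w 19.9 g 39.9
Ftool [ 7.7 -2.2  5.8] Tz [1.01 0.06 0.47] err(tool) [ 0.98 -1.81  0.84]
heading 93.43901518253145
```

>>> carry_out(
  commands=[
    [0,0,0,0,1,0,-1],
    [0,0,0.5,0,1.5,0,-1],
    [0,0,0.5,0,1.5,0,-1],
  ],
)

```text
time_s: 7.95
ee_pos: [492.8, 205.6, 150.5]
ee_rot: [-179.6, -0.1, 92.0]
force: [-6.3, 8.1, -5.2]
gripper_width: 19.9
gripper_force: 39.9
```

```bash
python3 - <<'E'
from st import *
upd([0,0,.5,0,1.5,0]); show()
E
```

```text
cmd [495.9 204.8 151.4] [180.  -0.  92.]
t 7.95 pos [492.82 205.64 150.5 ] rot [-1.7961e+02 -7.0000e-02  9.2050e+01] w 19.9 g 39.9
Ftool [ 8.3 -5.9  5.2] Tz [0.98 0.5  0.58] err(tool) [ 0.98 -3.01  0.9 ]
heading 93.20369590617322
```

>>> carry_out(
  commands=[
    [0,0,0,0,-1,2,-1],
    [0,0,0,0,-1,4,-1],
    [0,0,0,0,-1,6,-1],
    [0,0,0,0,-1,8,-1],
    [0,0,0,0,-1,10,-1],
    [0,0,0,0,-1,10,-1],
    [0,0,0,0,-1,10,-1],
  ],
)

```text
time_s: 8.65
ee_pos: [492.9, 205.6, 141.8]
ee_rot: [-179.8, -0.1, 92.1]
force: [-4.0, 7.0, 0.3]
gripper_width: 19.7
gripper_force: 39.9
```

```bash
python3 - <<'E'
from st import *
upd([0,0,0,0,-1,10]); show()
E
```

```text
cmd [494.9 204.7 141.4] [180.  -0.  92.]
t 8.65 pos [492.87 205.61 141.77] rot [-1.7979e+02 -8.0000e-02  9.2060e+01] w 19.7 g 39.9
Ftool [ 7.2 -3.7 -0.2] Tz [0.93 0.45 0.55] err(tool) [ 0.95 -1.96 -0.38]
heading 93.16313043683414
```

>>> carry_out(
  commands=[
    [0,0,0,0,0,1,-1],
    [0,0,0,0,0,1.5,-1],
    [0,0,0,0,0,1.5,-1],
  ],
)

```text
time_s: 8.95
ee_pos: [493.0, 205.7, 141.7]
ee_rot: [-179.8, -0.1, 92.0]
force: [-7.4, 6.2, 8.9]
gripper_width: 19.8
gripper_force: 39.9
```

```bash
python3 - <<'E'
from st import *
upd([0,0,0,0,0,1.5]); show()
E
```

```text
cmd [494.9 204.7 139.9] [180.  -0.  92.]
t 8.95 pos [492.98 205.67 141.66] rot [-1.7984e+02 -1.0000e-01  9.2050e+01] w 19.8 g 39.9
Ftool [ 6.4 -7.2 -8.9] Tz [0.77 0.93 0.51] err(tool) [ 1.01 -1.86 -1.78]
heading 93.07995240109807
```

>>> carry_out(
  commands=[
    [0,0,0,1,-1.9,-1.8,-1],
    [0,0,0,1,-1.9,-1.8,-0.1],
    [0,0,0,1,-1.9,-1.8,-0.1],
    [0,0,0,1,-1.9,-1.8,-0.1],
    [0,0,0,1,-1.9,-15,-0.1],
    [0,0,0,1,-1.9,-40,-0.1],
    [0,0,0,1,-1.9,-80,-0.1],
    [0,0,0,1,-1.9,-125,-0.1],
    [0,0,0,1,-1.9,-170,-0.1],
    [0,0,0,1,-1.9,-170,-0.1],
  ],
)

```text
time_s: 9.95
ee_pos: [495.7, 206.3, 316.9]
ee_rot: [179.3, -0.2, 92.0]
force: [0.2, -0.5, 0.4]
gripper_width: 41.0
gripper_force: 0.0
```

```bash
python3 - <<'E'
from st import *
upd([0,0,0,1,-1.9,-170]); show()
# next: look pose for the lever/neck; camera sits 76 along tool x
row([480,140,330],[180,0,180]); row([545,170,360],[180,0,180])
E
```

```text
cmd [492.9 205.7 309.9] [180.  -0.  92.]
t 9.95 pos [495.69 206.27 316.9 ] rot [179.27  -0.24  91.99] w 41.0 g 0.0
Ftool [-0.5  0.2 -0.4] Tz [-0.11  0.03 -0.02] err(tool) [ 0.54  2.87 -6.99]
heading 90.99476936703664
[0.0, 0.0, -88.0, -65.2, -15.3, -20.1]
[0.0, 0.0, -88.0, -37.5, 50.8, -50.1]
```

```bash
python3 - <<'E'
from g import *
row([590,100,330],[180,0,92]); row([590,50,330],[180,0,92])
E
```

```text
[-0.0, -0.0, 0.0, -109.0, 93.3, -20.1]
[-0.0, -0.0, 0.0, -159.0, 91.5, -20.1]
```

>>> carry_out(
  commands=[
    [0,0,0,-109,93,-20,0.6],
    [0,0,0,-109,93,-20,0.6],
    [0,0,0,-109,93,-20,0.6],
    [0,0,0,-109,93,-20,0.6],
    [0,0,0,-109,93,-20,0.6],
    [0,0,0,-109,93,-20,0.6],
  ],
)

```text
time_s: 10.55
ee_pos: [588.9, 100.4, 329.3]
ee_rot: [-179.9, -0.0, 92.1]
force: [-0.6, -0.4, -0.2]
gripper_width: 72.8
gripper_force: 0.0
```

```bash
python3 - <<'E'
from st import *
upd([0,0,0,-109,93,-20]); s=show()
save('w3',grab_frame('wrist')); json.dump([s['ee_pos'].tolist(),s['ee_rot'].tolist()],open('w3.json','w'))
E
```

```text
cmd [589.7 100.  329.9] [180.  -0.  92.]
t 10.55 pos [588.92 100.44 329.29] rot [-1.7991e+02 -1.0000e-02  9.2050e+01] w 72.8 g 0.0
Ftool [-0.4 -0.7  0.2] Tz [-0.11  0.09 -0.04] err(tool) [ 0.44 -0.81  0.59]
heading -18.332408130654766
```

View pics/w3.png

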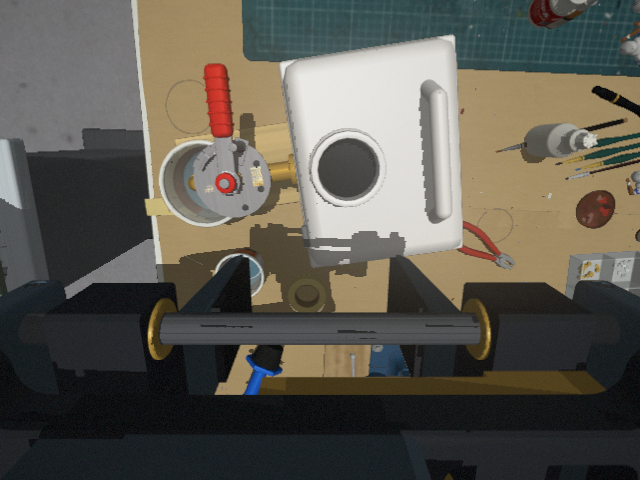

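>>> carry_out(
  commands=[
    [0,0,0,-50,0,0,0.6],
    [0,0,0,-50,0,0,0.6],
    [0,0,0,-50,0,0,0.6],
    [0,0,0,-50,0,0,0.6],
  ],
)

```text
time_s: 11.0
ee_pos: [591.0, 51.2, 330.1]
ee_rot: [180.0, -0.0, 92.1]
force: [-0.6, -0.1, 0.3]
gripper_width: 72.9
gripper_force: 0.0
```

Lever now lies across the pipe with its sleeve at (217,100) and the stem cap at (227,183). The neck bore is at (348,168), clear and empty. Now triangulating with a second view.

```bash
cat > neck.py <<'E'
from m import *
def bore(im,approx,thr=190):
    g=cv2.cvtColor(np.ascontiguousarray(im),cv2.COLOR_RGB2GRAY); m=(g<thr).astype(np.uint8)
    n,l,st,ce=cv2.connectedComponentsWithStats(m,connectivity=4); i=l[int(approx[1]),int(approx[0])]
    c=cv2.findContours((l==i).astype(np.uint8),cv2.RETR_EXTERNAL,cv2.CHAIN_APPROX_NONE)[0][0]
    e=cv2.fitEllipse(cv2.convexHull(c)); return e
E
python3 - <<'E'
from st import *
from neck import *
upd([0,0,0,-50,0,0]); s=show()
save('w4',grab_frame('wrist')); json.dump([s['ee_pos'].tolist(),s['ee_rot'].tolist()],open('w4.json','w'))
C={};
for n in('w3','w4'): p,r=json.load(open(n+'.json')); C[n]=cam('wrist',dict(ee_pos=p,ee_rot=r))
I={n:load(n) for n in C}
guess=plane(C['w3'],(348,168),214); print('neck guess',guess)
es=[]
for n in C:
    a=proj(C[n],guess)
    for thr in(130,160,190): e=bore(I[n],a,thr); print(n,thr,np.round(e[0],1),np.round(e[1],1))
    print(n,'z214',plane(C[n],e[0],214)); es.append((C[n],e[0]))
print('neck tri',tri(*es), 'top', plane(cam('top'),bore(load('top'),(236,218),150)[0],214))
for i in(0,1):
    q=[]
    for n in C:
        a=proj(C[n],[493,205,158] if i==0 else [497,131,168]); x,y=a.astype(int)
        b=blobs(I[n],'red',(max(x-50,0),max(y-40,0),x+50,y+40) if i==0 else (x-14,y-14,x+14,y+14),1); 
        e=cv2.minAreaRect(b[0][1]); print(n,a,b[0][0],np.round(e[0],1),np.round(e[1],1)); q.append((C[n],e[0]))
    print('red',i,tri(*q))
E
```

```text
cmd [591.5  50.1 329.9] [180.  -0.  92.]
t 11.0 pos [591.04  51.21 330.06] rot [ 1.7999e+02 -4.0000e-02  9.2110e+01] w 72.9 g 0.0
Ftool [-0.1 -0.6 -0.3] Tz [-0.05  0.12  0.01] err(tool) [ 1.16 -0.44 -0.18]
heading -40.279587242419
neck guess [609.79605244 152.87165544 214.        ]
w3 130 [348.2 168.8] [60.5 62.3]
w3 160 [348.2 168.8] [61.4 63. ]
w3 190 [348.2 168.7] [62.1 63.6]
w3 z214 [609.98643846 152.30860351 214.        ]
w4 130 [348.8 104.7] [63.5 68.1]
w4 160 [348.9 104.6] [64.3 69. ]
w4 190 [349.  104.5] [65.1 69.4]
w4 z214 [610.0494438  152.31974198 214.        ]
neck tri (array([610.0137696 , 152.31380933, 214.0518391 ]), [0.0, 0.0]) top [610.68323435 151.32686331 214.        ]
w3 [220.57002702 101.30079842] 1481.0 [218.2 100. ] [73.9 24.6]
w4 [216.02594644  42.46207855] 1691.5 [212.9  40.9] [79.6 25.6]
red 0 (array([490.71392044, 206.04561399, 158.40731035]), [0.3, 0.3])
w3 [224.99103518 182.86341654] 290.5 [225.  182.5] [19. 20.]
w4 [220.65396071 128.99845532] 317.5 [221. 129.] [20. 20.]
red 1 (array([496.53231589, 131.03677119, 165.63329495]), [0.1, 0.1])
```

```bash
python3 - <<'E'
from g import *
row([520,-250,270],[180,0,92])
E
```

```text
[-0.0, -0.0, 0.0, -297.3, -82.1, 59.9]
```

>>> carry_out(
  commands=[
    [0,0,0,-297,-82,60,0.6],
    [0,0,0,-297,-82,60,0.6],
    [0,0,0,-297,-82,60,0.6],
    [0,0,0,-297,-82,60,0.6],
    [0,0,0,-297,-82,60,0.6],
    [0,0,0,-297,-82,60,0.6],
    [0,0,0,-297,-82,60,0.6],
    [0,0,0,-297,-82,60,0.6],
    [0,0,0,-297,-82,60,0.6],
    [0,0,0,-297,-82,60,0.6],
  ],
)

```text
time_s: 12.05
ee_pos: [521.0, -247.8, 270.4]
ee_rot: [179.9, -0.0, 92.2]
force: [0.4, 0.3, 0.4]
gripper_width: 72.9
gripper_force: 0.0
```

```bash
python3 - <<'E'
from st import *
upd([0,0,0,-297,-82,60]); s=show(); print(s['qpos'])
save('w5',grab_frame('wrist')); json.dump([s['ee_pos'].tolist(),s['ee_rot'].tolist()],open('w5.json','w'))
E
```

```text
cmd [ 520.1 -249.7  269.9] [180.  -0.  92.]
t 12.05 pos [ 520.95 -247.82  270.4 ] rot [ 1.7994e+02 -2.0000e-02  9.2170e+01] w 72.9 g 0.0
Ftool [ 0.3  0.4 -0.4] Tz [-0.06  0.01 -0.02] err(tool) [ 1.81  0.89 -0.52]
heading -86.38113834485115
[-2.66107618e+01  1.68040881e+01  8.36960662e+01  4.82478776e-02
  7.94554248e+01 -2.87934665e+01]
```

View pics/w5.png

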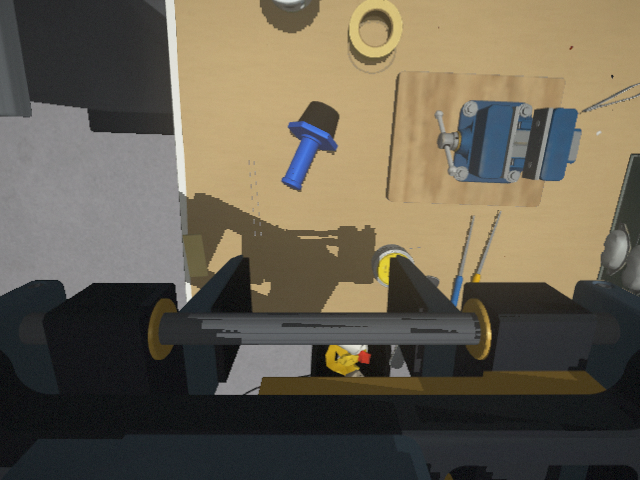

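>>> carry_out(
  commands=[
    [0,0,0,-45,0,0,0.6],
    [0,0,0,-45,0,0,0.6],
    [0,0,0,-45,0,0,0.6],
    [0,0,0,-45,0,0,0.6],
  ],
)

```text
time_s: 12.5
ee_pos: [522.0, -293.3, 270.0]
ee_rot: [180.0, -0.0, 92.1]
force: [0.1, -0.1, 0.8]
gripper_width: 72.8
gripper_force: 0.0
```

```bash
cat > bung.py <<'E'
from m import *
import json
def parts(im,roi):
    x0,y0,x1,y1=roi; a=im[y0:y1,x0:x1]; h=cv2.cvtColor(np.ascontiguousarray(a),cv2.COLOR_RGB2HSV).astype(int); H,S,V=h[...,0],h[...,1],h[...,2]
    bl=(abs(H-112)<12)&(S>130)&(V>40); n,l,st,ce=cv2.connectedComponentsWithStats(bl.astype(np.uint8)); k=1+np.argmax(st[1:,4])
    ys,xs=np.where(l==k); P=np.c_[xs+x0,ys+y0].astype(float); dk=(V<75)&~bl; 
    mu=P.mean(0); d=np.linalg.svd(P-mu)[2][0] if len(P)<5000 else None
    return P
E
python3 - <<'E'
from st import *
from bung import *
upd([0,0,0,-45,0,0]); s=show()
save('w6',grab_frame('wrist')); json.dump([s['ee_pos'].tolist(),s['ee_rot'].tolist()],open('w6.json','w'))
res={}
for n in('w5','w6'):
    p,r=json.load(open(n+'.json')); c=cam('wrist',dict(ee_pos=p,ee_rot=r)); im=load(n)
    a=proj(c,[500,-190,36]).astype(int); P=parts(im,(a[0]-60,max(a[1]-75,0),a[0]+60,a[1]+75))
    d=np.array([-.37,.93]); d/=np.linalg.norm(d)   # image dir flange->knob, refined below
    for _ in range(4):
        t=P@d; w=P@np.array([-d[1],d[0]]); tm=t.max()
        ts=np.arange(tm-36,tm-3,1.5); mid=[]; wd=[]
        for x in ts:
            k=abs(t-x)<1; mid.append((w[k].max()+w[k].min())/2); wd.append(np.ptp(w[k]))
        f=np.polyfit(ts,mid,1); d=d+f[0]*np.array([-d[1],d[0]]); d/=np.linalg.norm(d)
    pt=lambda x: x*d+np.polyval(f,x)*np.array([-d[1],d[0]]) if abs(f[0])<1e-2 else None
    t=P@d; w=P@np.array([-d[1],d[0]]); prof=[(round(float(tm-x),1),round(float(np.ptp(w[abs(t-x)<.8])),1)) for x in np.arange(t.max()-1,t.min(),-2.5)]
    print(n,'d',d,'knob px',pt(t.max()),'prof',prof); res[n]=(c,pt,t.max(),t.min())
for k in(0,10,20,30): print(k,tri(*[(v[0],v[1](v[2]-k)) for v in res.values()])[0].round(1),[plane(v[0],v[1](v[2]-k),44-k*.27*1.1).round(1).tolist() for v in res.values()])
E
```

```text
cmd [ 521.7 -294.6  269.9] [180.  -0.  92.]
t 12.5 pos [ 522.03 -293.34  269.97] rot [ 1.7999e+02 -4.0000e-02  9.2110e+01] w 72.8 g 0.0
Ftool [-0.1  0.1 -0.8] Tz [-0.03  0.07 -0.01] err(tool) [ 1.28  0.34 -0.09]
heading -86.62411571051263
w5 d [-0.41363177  0.91044427] knob px [290.75990866 184.52547086] prof [(-1.9, 19.7), (0.6, 18.4), (3.1, 16.1), (5.6, 15.6), (8.1, 15.6), (10.6, 15.6), (13.1, 15.6), (15.6, 15.6), (18.1, 16.1), (20.6, 15.6), (23.1, 15.6), (25.6, 15.6), (28.1, 16.6), (30.6, 16.6), (33.1, 15.6), (35.6, 16.1), (38.1, 16.6), (40.6, 16.6), (43.1, 16.6), (45.6, 15.6), (48.1, 19.7)]
w6 d [-0.42100048  0.90706042] knob px [290.39108225 142.00428107] prof [(1.6, 19.7), (4.1, 17.9), (6.6, 15.6), (9.1, 15.6), (11.6, 16.6), (14.1, 16.6), (16.6, 15.6), (19.1, 16.1), (21.6, 16.6), (24.1, 17.0), (26.6, 16.6), (29.1, 17.0), (31.6, 16.6), (34.1, 16.6), (36.6, 16.6), (39.1, 17.0), (41.6, 17.0), (44.1, 16.6), (46.6, 17.0), (49.1, 17.0), (51.6, 20.1), (54.1, 15.6)]
0 [ 481.4 -219.1   85.8] [[467.0, -220.2, 44.0], [487.2, -223.8, 44.0]]
10 [ 485.1 -210.3   81.1] [[471.4, -210.1, 41.0], [491.5, -214.0, 41.0]]
20 [ 488.9 -201.3   76.5] [[475.8, -200.0, 38.1], [495.8, -204.1, 38.1]]
30 [ 492.7 -192.3   71.8] [[480.3, -189.9, 35.1], [500.1, -194.3, 35.1]]
```

```bash
cat > b2.py <<'E'
from bung import *
def axis(n,roi=None):
    p,r=json.load(open(n+'.json')); c=cam('wrist',dict(ee_pos=p,ee_rot=r)); im=load(n)
    a=proj(c,[500,-190,36]).astype(int); P=parts(im,(a[0]-60,max(a[1]-75,0),a[0]+60,a[1]+75)); mu=P.mean(0); Q=P-mu
    d=np.array([-.37,.93])
    for _ in range(5):
        d/=np.linalg.norm(d); e=np.array([-d[1],d[0]]); t=Q@d; w=Q@e; ts=np.arange(t.max()-34,t.max()-5,1.5)
        mid=[(w[abs(t-x)<1].max()+w[abs(t-x)<1].min())/2 for x in ts]; f=np.polyfit(ts,mid,1); d0,e0=d,e; d=d+f[0]*e
    return c,(lambda x:mu+x*d0+np.polyval(f,x)*e0),t.max(),t.min(),f
E
python3 - <<'E'
from b2 import *
v=[axis('w5'),axis('w6')]
for x in v: print('knob px',x[1](x[2]).round(1),'far',x[1](x[3]).round(1),x[4])
for k in (0,10,20,30): print(k,tri(*[(x[0],x[1](x[2]-k)) for x in v])[0].round(1),[plane(x[0],x[1](x[2]-k),44-k*.3).round(1).tolist() for x in v])
E
```

```text
knob px [290.3 184.3] far [312.4 136.1] [-5.22378570e-10 -5.14727362e-02]
knob px [290.5 142.1] far [313.4  92.5] [-4.29495160e-10 -1.11050122e-01]
0 [ 487.9 -223.7   55. ] [[486.8, -225.2, 44.0], [487.3, -223.9, 44.0]]
10 [ 491.9 -214.1   49.5] [[491.2, -215.0, 41.0], [491.5, -214.0, 41.0]]
20 [ 496.  -204.4   43.9] [[495.5, -204.8, 38.0], [495.8, -204.2, 38.0]]
30 [ 500.1 -194.5   38.4] [[499.9, -194.7, 35.0], [500.1, -194.3, 35.0]]
```

```bash
cat > ik.py <<'E'
from g import *
from scipy.optimize import least_squares
import sys
def fk(q,L,full=False):
    a1,d1,L2,L3,e,d6=L; r=np.radians(q); s,c=np.sin,np.cos; A=r[1]+r[2]
    rr=a1+L2*s(r[1])+L3*s(A)+e*c(A); z=d1+L2*c(r[1])+L3*c(A)-e*s(A)
    Rm=R.from_euler('ZYZYZ',[q[0],q[1]+q[2],q[3],q[4],q[5]+90],degrees=True)
    return np.array([rr*c(r[0]),rr*s(r[0]),z])+Rm.apply([0,0,d6]),Rm
L0=np.array([0,330,350,370,0,250.])
D=[([66.291,18.35,89.707,0,72.044,-1.146],[220.43,530.51,213.13]),([14.95,6.424,88.802,.046,84.82,-75.04],[459.65,134.95,329.64]),([-26.61,16.80,83.696,.05,79.455,-28.79],[520.95,-247.82,270.4])]
def load_L():
    ex=json.load(open('fk.json')) if os.path.exists('fk.json') else []
    f=lambda L:np.r_[np.concatenate([fk(q,L)[0]-p for q,p in D+ex]),.01*(L-L0)]
    s=least_squares(f,L0); return s.x
def ik(pos,Rt,q0,L):
    f=lambda q:np.r_[fk(q,L)[0]-pos,60*(fk(q,L)[1].inv()*Rt).as_rotvec()]
    s=least_squares(f,q0,bounds=([-177,-48,12.5,-77,3,-146.5],[177,115,149,257,150,146.5])); return s.x,s.cost
def poseR(n,d): return R.from_matrix(np.c_[n,np.cross(d,n),d])
E
python3 - <<'E'
from ik import *
s=state(); D.append((s['qpos'].tolist(),s['ee_pos'].tolist()))
L=load_L(); print('L',L.round(0),[np.round(fk(q,L)[0]-p,1).tolist() for q,p in D])
al,be=np.radians([50,34]); u=np.array([np.cos(np.radians(-113.4)),np.sin(np.radians(-113.4)),0]); z=np.array([0,0,1.])
d=-u*np.cos(al)-z*np.sin(al); n=-u*np.sin(al)+z*np.cos(al); g=np.array([499.4,-195.8,36.])
Rp=poseR(n,d); print('pick rpy',Rp.as_euler('xyz',degrees=True).round(1),'tcp',(g+19*d).round(1),'pre',(g-81*d).round(1))
for h in((g-81*d),(g+19*d),(g+19*d+[0,0,150])): print('ik',[np.round(v,1) for v in ik(h,Rp,s['qpos'],L)])
for hd in(0,15,30):
    u2=np.array([np.cos(np.radians(hd)),np.sin(np.radians(hd)),0]); d2=-z*np.cos(be)+u2*np.sin(be); n2=-u2*np.cos(be)-z*np.sin(be)
    R2=poseR(n2,d2); g2=np.array([610,152.3,214+36])
    print('place',hd,R2.as_euler('xyz',degrees=True).round(1),(g2+19*d2).round(1),[np.round(v,1) for v in ik(g2+19*d2,R2,[15,20,80,0,50,-75],L)])
print(row(g-81*d,Rp.as_euler('xyz',degrees=True)) is None); row(g+19*d,Rp.as_euler('xyz',degrees=True))
p,r=json.load(open('w5.json')); c=cam('wrist',dict(ee_pos=p,ee_rot=r)); print('jar',plane(c,(392,262),20),'vise handle',plane(c,(445,145),60))
E
```

```text
Traceback (most recent call last):
  File "ik.py", line 14, in load_L
    s=least_squares(f,L0); return s.x
  File "ik.py", line 13, in <lambda>
    f=lambda L:np.r_[np.concatenate([fk(q,L)[0]-p for q,p in D+ex]),.01*(L-L0)]
                                     ~~^^^^^
  File "ik.py", line 7, in fk
    Rm=R.from_euler('ZYZYZ',[q[0],q[1]+q[2],q[3],q[4],q[5]+90],degrees=True)
  File "scipy/spatial/transform/_rotation.pyx", line 1413, in scipy.spatial.transform._rotation.Rotation.from_euler
ValueError: Expected axis specification to be a non-empty string of upto 3 characters, got ZYZYZ
```

```bash
sed -i "s/Rm=R.from_euler('ZYZYZ',.*/Rm=R.from_euler('ZYZ',[q[0],q[1]+q[2],q[3]],degrees=True)*R.from_euler('YZ',[q[4],q[5]+90],degrees=True)/" ik.py
cat > plan.py <<'E'
from ik import *
s=state(); D.append((s['qpos'].tolist(),s['ee_pos'].tolist()))
L=load_L(); print('L',L.round(0),[np.round(fk(q,L)[0]-p,1).tolist() for q,p in D])
al,be=np.radians([50,34]); u=np.array([np.cos(np.radians(-113.4)),np.sin(np.radians(-113.4)),0]); z=np.array([0,0,1.])
d=-u*np.cos(al)-z*np.sin(al); n=-u*np.sin(al)+z*np.cos(al); g=np.array([499.4,-195.8,36.])
Rp=poseR(n,d); print('pick rpy',Rp.as_euler('xyz',degrees=True).round(1),'tcp',(g+19*d).round(1),'pre',(g-81*d).round(1))
for h in((g-81*d),(g+19*d),(g+19*d+[0,0,150])): print('ik',[np.round(v,1) for v in ik(h,Rp,s['qpos'],L)])
for hd in(0,15,30):
    u2=np.array([np.cos(np.radians(hd)),np.sin(np.radians(hd)),0]); d2=-z*np.cos(be)+u2*np.sin(be); n2=-u2*np.cos(be)-z*np.sin(be)
    R2=poseR(n2,d2); g2=np.array([610,152.3,214+36])
    print('place',hd,R2.as_euler('xyz',degrees=True).round(1),(g2+19*d2).round(1),[np.round(v,1) for v in ik(g2+19*d2,R2,[15,20,80,0,50,-75],L)])
row(g-81*d,Rp.as_euler('xyz',degrees=True)); row(g+19*d,Rp.as_euler('xyz',degrees=True))
p,r=json.load(open('w5.json')); c=cam('wrist',dict(ee_pos=p,ee_rot=r)); print('jar',plane(c,(392,262),20),'vise handle',plane(c,(445,145),60))
E
python3 plan.py
```

```text
L [  1. 318. 588. 417.  22. 513.] [[10.5, -4.6, -0.0], [3.0, -11.0, -0.1], [-5.0, -10.2, 0.1], [-6.0, -9.7, 0.1]]
pick rpy [180.  -40.   66.6] tcp [ 504.3 -184.6   21.4] pre [ 478.7 -243.6   98. ]
ik [array([-57.5,  36.9,  95.4,  33.3,  75.6, -50.8]), np.float64(0.0)]
ik [array([-52.6,  40.8, 103. ,  38.5,  64.4, -55. ]), np.float64(0.0)]
ik [array([-52.6,  29.6,  96.8,  35. ,  78.3, -44.1]), np.float64(0.0)]
place 0 [180.  34. 180.] [620.6 152.3 234.2] [array([ 24.5,   2.8, 120.3, -29.1,  28.5, -43.2]), np.float64(0.0)]
place 15 [-180.   34. -165.] [620.3 155.  234.2] [array([ 13.2,   1.4, 121.7,   2.5,  22.9, -93.8]), np.float64(0.0)]
place 30 [ 180.   34. -150.] [619.2 157.6 234.2] [array([   2.2,    3.2,  119.9,   31.5,   29.9, -141.6]), np.float64(0.0)]
[-8.9, 39.3, 24.4, 52.5, -41.2, 171.8]
[-8.9, 39.3, 24.4, 110.6, -13.6, 248.4]
jar [ 617.50016015 -323.39991224   20.        ] vise handle [ 652.0644454  -174.96576464   60.        ]
```

>>> carry_out(
  commands=[
    [-4.5,19.6,12.2,0,0,0,0.6],
    [-4.5,19.6,12.2,0,0,0,0.6],
    [-8.9,39.3,24.4,0,0,0,0.6],
    [-8.9,39.3,24.4,0,0,0,0.6],
    [-8.9,39.3,24.4,30,-20,50,0.6],
    [-8.9,39.3,24.4,52.5,-41.2,100,0.6],
    [-8.9,39.3,24.4,52.5,-41.2,140,0.6],
    [-8.9,39.3,24.4,52.5,-41.2,172,0.6],
    [-8.9,39.3,24.4,52.5,-41.2,172,0.6],
    [-8.9,39.3,24.4,52.5,-41.2,172,0.6],
    [-8.9,39.3,24.4,52.5,-41.2,172,0.6],
  ],
)

```text
time_s: 13.65
ee_pos: [480.2, -244.4, 100.1]
ee_rot: [179.6, -39.9, 66.8]
force: [-0.7, -0.4, -0.2]
gripper_width: 72.9
gripper_force: 0.0
```

```bash
python3 - <<'E'
from ik import *
import st
st.upd([-8.9,39.3,24.4,52.5,-41.2,172]); s=st.show(); print(s['qpos'].round(1))
json.dump([(s['qpos'].tolist(),s['ee_pos'].tolist())],open('fk.json','w')); print(load_L().round(0))
row([504.3,-184.6,21.4],[180,-40,66.6])
save('w7',grab_frame('wrist'))
E
```

```text
cmd [ 478.7 -243.6   97.9] [180.  -40.   66.6]
t 13.65 pos [ 480.25 -244.43  100.12] rot [179.64 -39.9   66.85] w 72.9 g 0.0
Ftool [-0.7 -0.5 -0.3] Tz [-0.45  0.27 -0.03] err(tool) [ 1.34  1.76 -1.79]
heading -92.55576108050548
[-49.4  30.  101.5  37.3  72.5 -45.4]
[ -2. 155. 576. 419.   5. 355.]
[0.0, 0.0, 0.0, 0.2, 0.0, 99.9]
```

>>> carry_out(
  commands=[
    [0,0,0,0,0,0,0.6],
    [0,0,0,0,0,30,0.6],
    [0,0,0,0,0,60,0.6],
    [0,0,0,0,0,85,0.6],
    [0,0,0,0,0,100,0.6],
    [0,0,0,0,0,100,0.6],
    [0,0,0,0,0,100,0.6],
  ],
)

```text
time_s: 14.4
ee_pos: [504.8, -185.3, 21.9]
ee_rot: [179.8, -40.0, 66.7]
force: [0.4, -0.0, 0.8]
gripper_width: 73.2
gripper_force: 0.0
```

```bash
python3 - <<'E'
import st
st.upd([0,0,0,0,0,100]); s=st.show()
st.save('w8',st.grab_frame('wrist')); st.save('s8',st.grab_frame('scene')[270:390,310:470].repeat(5,0).repeat(5,1)[:600])
E
```

```text
cmd [ 504.3 -184.7   21.2] [180.  -40.   66.6]
t 14.4 pos [ 504.85 -185.31   21.94] rot [179.85 -39.95  66.69] w 73.2 g 0.0
Ftool [ 0.6  0.4 -0.6] Tz [-0.45  0.24  0.05] err(tool) [ 0.19  0.79 -0.75]
heading -88.57801594182736
```

View pics/w8.png

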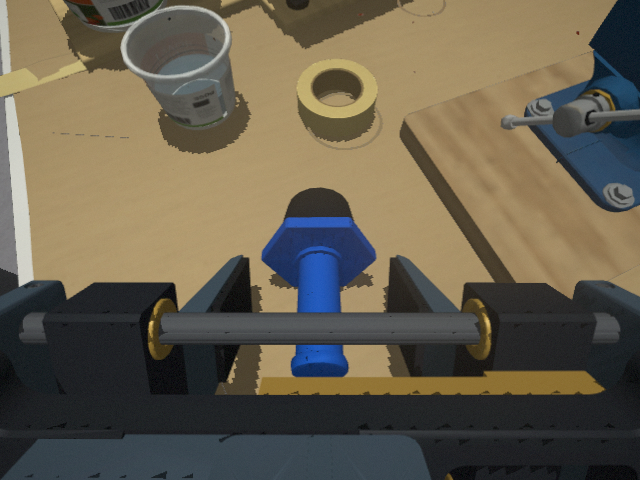

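The bung's grip (320,300) is centred between the open fingers, with the flange at (318,250). I close on it.

>>> carry_out(
  commands=[
    [0,0,0,0,0,0,-0.2],
    [0,0,0,0,0,0,-1],
    [0,0,0,0,0,0,-1],
    [0,0,0,0,0,0,-1],
    [0,0,0,0,0,0,-1],
    [0,0,0,0,0,0,-1],
  ],
  force=50,
)

```text
time_s: 15.1
ee_pos: [504.2, -184.7, 21.2]
ee_rot: [180.0, -40.0, 66.6]
force: [-0.4, -0.2, -0.7]
gripper_width: 27.8
gripper_force: 0.1
```

```bash
python3 - <<'E'
from ik import *
import st
s=st.show(); L=load_L()
# lift 200 straight up; then place pre-pose: u heading 15, grasp at rim+36+50
row(s['ee_pos']*0+get()[0]+[0,0,220],[180,-40,66.6])
print(ik(get()[0]+[0,0,220],get()[1],s['qpos'],L)[0].round(1))
E
```

```text
t 15.1 pos [ 504.18 -184.68   21.17] rot [179.98 -39.98  66.6 ] w 27.8 g 0.1
Ftool [-0.7 -0.3  0.3] Tz [-0.44  0.21  0.01] err(tool) [-0.06 -0.07  0.04]
heading -88.69642532738946
[0.0, 0.0, 0.0, 141.3, 0.1, -168.6]
[-43.6  19.9  95.4  37.4  82.7 -31.2]
```

>>> carry_out(
  commands=[
    [0,0,0,0,0,0,-1],
    [0,0,0,0,0,0,-1],
    [0,0,0,0,0,0,-1],
    [0,0,0,0,0,0,-1],
  ],
  force=50,
)

```text
time_s: 15.5
ee_pos: [504.4, -184.8, 21.2]
ee_rot: [179.9, -40.0, 66.6]
force: [0.3, -0.9, -0.0]
gripper_width: 20.8
gripper_force: 50.0
```

>>> carry_out(
  commands=[
    [0,0,0,14,0,-17,-1],
    [0,0,0,42,0,-51,-1],
    [0,0,0,71,0,-84,-1],
    [0,0,0,103,0,-123,-1],
    [0,0,0,141,0,-169,-1],
    [0,0,0,141,0,-169,-1],
    [0,0,0,141,0,-169,-1],
    [0,0,0,141,0,-169,-1],
  ],
)

```text
time_s: 16.3
ee_pos: [503.1, -184.7, 239.6]
ee_rot: [-179.8, -40.0, 66.5]
force: [0.6, -0.0, -1.8]
gripper_width: 20.7
gripper_force: 50.1
```

```bash
cat > place.py <<'E'
from ik import *
import st
def pl(hd,beta,g):
    be=np.radians(beta); u2=np.array([np.cos(np.radians(hd)),np.sin(np.radians(hd)),0]); z=np.array([0,0,1.])
    d2=-z*np.cos(be)+u2*np.sin(be); n2=-u2*np.cos(be)-z*np.sin(be); return np.array(g)+19*d2,poseR(n2,d2)
E
python3 - <<'E'
from place import *
st.upd([0,0,0,141,0,-169]); s=st.show(); L=load_L(); print(s['qpos'].round(1))
json.dump(json.load(open('fk.json'))+[(s['qpos'].tolist(),s['ee_pos'].tolist())],open('fk.json','w'))
p,Rt=pl(15,34,[560,60,360]); print(p.round(1),Rt.as_euler('xyz',degrees=True),ik(p,Rt,s['qpos'],L)[0].round(1)); 
row(p,Rt.as_euler('xyz',degrees=True))
# waypoint via upright tool
for k in (0,.25,.5,.75,1):
    from scipy.spatial.transform import Slerp
    q=Slerp([0,1],R.concatenate([get()[1],Rt]))(k); pp=get()[0]*(1-k)+p*k; print(k,ik(pp,q,s['qpos'],L)[0].round(0), q.apply([0,0,1]).round(2))
E
```

```text
cmd [ 504.  -185.1  241.3] [180.  -40.   66.6]
t 16.3 pos [ 503.12 -184.68  239.62] rot [-179.81  -39.98   66.48] w 20.7 g 50.1
Ftool [-1.   0.6  1.5] Tz [-0.62  0.33  0.05] err(tool) [-1.05 -0.95  1.37]
heading -88.88931903374579
[-43.6  19.8  95.4  37.4  82.9 -31.1]
[570.3  62.7 344.2] [-180.   34. -165.] [   1.7   -2.8  104.8   10.4   45.2 -108.5]
[7.0, -38.9, -133.6, 260.6, -37.6, 84.2]
0 [-44.  20.  95.  37.  83. -31.] [ 0.26  0.59 -0.77]
0.25 [-33.  13.  96.  31.  77. -51.] [ 0.22  0.46 -0.86]
0.5 [-21.   7.  98.  24.  68. -70.] [ 0.27  0.3  -0.91]
0.75 [ -9.   1. 101.  17.  57. -88.] [ 0.39  0.18 -0.9 ]
1 [   2.   -3.  105.   10.   45. -108.] [ 0.54  0.14 -0.83]
```

>>> carry_out(
  commands=[
    [2.3,-13,-44.5,87,-12.5,28,-1],
    [2.3,-13,-44.5,87,-12.5,28,-1],
    [2.3,-13,-44.5,87,-12.5,28,-1],
    [2.3,-13,-44.5,87,-12.5,28,-1],
    [2.3,-13,-44.5,87,-12.5,28,-1],
    [4.7,-25.9,-89,174,-25,56,-1],
    [4.7,-25.9,-89,174,-25,56,-1],
    [4.7,-25.9,-89,174,-25,56,-1],
    [4.7,-25.9,-89,174,-25,56,-1],
    [4.7,-25.9,-89,174,-25,56,-1],
    [4.7,-25.9,-89,174,-25,56,-1],
    [7,-38.9,-133.6,260.6,-37.6,84.2,-1],
    [7,-38.9,-133.6,260.6,-37.6,84.2,-1],
    [7,-38.9,-133.6,260.6,-37.6,84.2,-1],
    [7,-38.9,-133.6,260.6,-37.6,84.2,-1],
    [7,-38.9,-133.6,260.6,-37.6,84.2,-1],
    [7,-38.9,-133.6,260.6,-37.6,84.2,-1],
    [7,-38.9,-133.6,260.6,-37.6,84.2,-1],
    [7,-38.9,-133.6,260.6,-37.6,84.2,-1],
    [7,-38.9,-133.6,260.6,-37.6,84.2,-1],
  ],
)

```text
time_s: 18.3
ee_pos: [570.3, 62.6, 343.0]
ee_rot: [179.9, 33.9, -165.1]
force: [-0.7, 0.6, -0.6]
gripper_width: 20.2
gripper_force: 50.1
```

```bash
python3 - <<'E'
from place import *
st.upd([7,-38.9,-133.6,260.6,-37.6,84.2]); s=st.show(); print(s['qpos'].round(1))
for n in ('scene','top','wrist'): save(n+'9',grab_frame(n))
json.dump([s['ee_pos'].tolist(),s['ee_rot'].tolist()],open('wrist9.json','w'))
C,S,W=cam('top'),cam('scene'),cam('wrist',s)
q=R.from_euler('xyz',s['ee_rot'],degrees=True); g=s['ee_pos']-19*q.apply([0,0,1]); print('grasp',g)
for c,n in((C,'top'),(S,'scene'),(W,'wrist')): print(n,proj(c,g),proj(c,g-[0,0,36]),proj(c,g-[0,0,66]))
a=load('scene9'); b=load('wrist9'); x,y=proj(S,g-[0,0,20]).astype(int)
ca=cv2.resize(a[y-60:y+60,x-50:x+50],(400,480),interpolation=cv2.INTER_CUBIC); cb=cv2.resize(b,(400,300)); 
o=np.zeros((480,800,3),np.uint8); o[:,:400]=ca; o[:300,400:]=cb; save('v9',o); print(x,y)
E
```

```text
cmd [570.3  62.7 344.2] [-180.   34. -165.]
t 18.3 pos [570.34  62.63 343.01] rot [ 179.95   33.87 -165.08] w 20.2 g 50.1
Ftool [0.8 0.7 0.2] Tz [-0.11  0.44  0.04] err(tool) [ 0.66 -0.09  1.02]
heading -42.94826406669093
[   0.4   -1.3  103.1   11.3   45.7 -110.1]
grasp [560.11210829  59.88968311 358.78612139]
top [273.99667531 228.83165472] [275.37450925 232.35018435] [276.454613   235.10733863]
scene [317.09430846 151.19771069] [317.16725961 164.80830685] [317.22643015 175.6060161 ]
wrist [319.6290286  301.59865342] [319.53671477 243.55064173] [319.47538509 205.03306707]
317 158
```

View pics/v9.png

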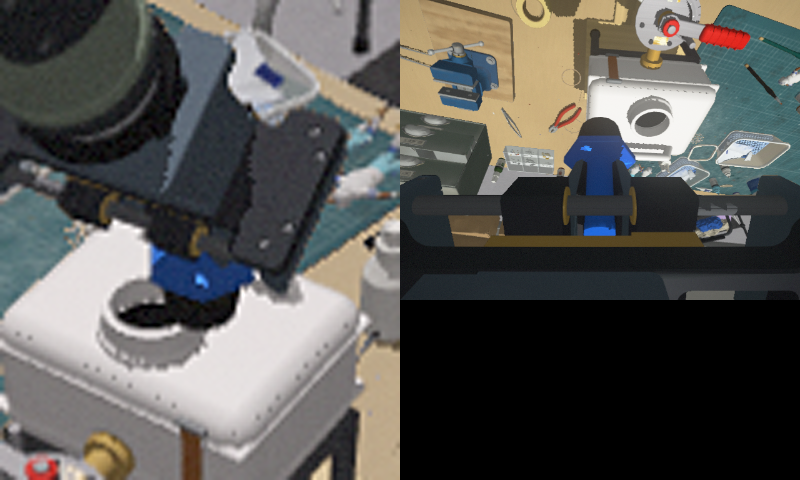

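```bash
cat > chk.py <<'E'
from place import *
from scipy.optimize import least_squares
def chk(n,st_,fit=True):
    W=cam('wrist',st_); im=load(n); q=R.from_euler('xyz',st_['ee_rot'],degrees=True); g=np.array(st_['ee_pos'])-19*q.apply([0,0,1])
    h=cv2.cvtColor(np.ascontiguousarray(im),cv2.COLOR_RGB2HSV).astype(int); H,S,V=h[...,0],h[...,1],h[...,2]
    bl=(abs(H-112)<14)&(S>120)&(V>40); dk=(V<70)&~bl
    def circ(axis,zoff,r,off=0):
        a=axis/np.linalg.norm(axis); e1=np.cross(a,[0,1,0]); e1/=np.linalg.norm(e1); e2=np.cross(a,e1)
        c=g+off+a*zoff; return np.array([proj(W,c+r*(np.cos(t)*e1+np.sin(t)*e2)) for t in np.linspace(0,6.28,72)])
    col=range(300,340,5); obs=[]
    for x in col:
        y=np.where(bl[150:300,x])[0]; yb=150+y[0]; k=yb-1
        while k>100 and dk[k,x]: k-=1
        obs.append((yb,k+1))
    print('obs col: blue top row, dark top row',list(zip(col,obs)))
    for tilt in(-4,-2,0,2,4):
        ax=R.from_rotvec(np.radians(tilt)*q.apply([0,1,0])).apply([0,0,1.]); c=circ(ax,-66,18.5); f=circ(ax,-36,23.5)
        print('tilt',tilt,'tip min row',c[:,1].min().round(1),'cols',c[:,0].min().round(1),c[:,0].max().round(1),'flange-plug circle min row',f[:,1].min().round(1))
    ys,xs=np.where(bl[200:300,220:420]); print('blue cols',xs.min()+220,xs.max()+220)
E
python3 - <<'E'
from chk import *
p,r=json.load(open('wrist9.json')); chk('wrist9',dict(ee_pos=p,ee_rot=r))
E
```

```text
obs col: blue top row, dark top row [(300, (np.int64(217), np.int64(193))), (305, (np.int64(217), np.int64(193))), (310, (np.int64(217), np.int64(195))), (315, (np.int64(217), np.int64(201))), (320, (np.int64(217), np.int64(203))), (325, (np.int64(217), np.int64(202))), (330, (np.int64(220), np.int64(220))), (335, (np.int64(224), np.int64(224)))]
tilt -4 tip min row 186.5 cols 289.3 349.6 flange-plug circle min row 215.1
tilt -2 tip min row 184.0 cols 289.1 349.9 flange-plug circle min row 214.4
tilt 0 tip min row 181.6 cols 288.8 350.1 flange-plug circle min row 213.8
tilt 2 tip min row 179.3 cols 288.6 350.4 flange-plug circle min row 213.3
tilt 4 tip min row 177.1 cols 288.3 350.7 flange-plug circle min row 212.9
blue cols 263 376
```

```bash
python3 - <<'E'
from chk import *
p,r=json.load(open('wrist9.json')); s=dict(ee_pos=p,ee_rot=r); im=load('wrist9'); g_=cv2.cvtColor(np.ascontiguousarray(im),cv2.COLOR_RGB2GRAY)
print('rows of gray at cols 310,320,330'); print(g_[176:222:2,[290,300,310,320,330,340]].T)
W=cam('wrist',s); q=R.from_euler('xyz',r,degrees=True); g=np.array(p)-19*q.apply([0,0,1]); y=q.apply([0,1,0]); h=np.cross([0,0,1.],y); h*=-np.sign(h@[1,0,0]); print('h',h)
for t in(-6,-4,-2,0,2,4):
    Q=R.from_rotvec(np.radians(t)*y); a=Q.apply([0,0,1.]); hh=Q.apply(h)
    print(t,'flange edge under/top rows',[proj(W,g+a*k+27*hh)[1].round(1) for k in(-36,-29)],'tip edge',proj(W,g-66*a+18.5*hh)[1].round(1))
E
```

```text
rows of gray at cols 310,320,330
[[146 186 183 182 181 182 179 182 180 179 164 178 166 116  60  57  55  59
   53  53  50  68  66]
 [133 134 137 138 139 144 144 142  66  61  61  63  61  59  62  55  57  58
   53  55  53  72  67]
 [228 229 229 230 229 232  74  67  64  68  67  64  64  61  63  61  60  60
   57  53  58  73  73]
 [245 245 246 245 244 245  70  72  69  69  69  67  66  66  66  67  64  65
   61  61  61  74  72]
 [245 245 246 245 245 245 181  72  73  73  72  69  69  71  68  66  66  66
   64  64  65  75  72]
 [246 246 246 246 245 245 245 245 230  73  75  72  74  71  69  70  68  69
   68  67  67  78  75]]
h [-0.96615644 -0.25795573  0.        ]
-6 flange edge under/top rows [np.float64(210.6), np.float64(219.7)] tip edge 189.0
-4 flange edge under/top rows [np.float64(209.9), np.float64(219.5)] tip edge 186.5
-2 flange edge under/top rows [np.float64(209.3), np.float64(219.3)] tip edge 184.0
0 flange edge under/top rows [np.float64(208.8), np.float64(219.3)] tip edge 181.6
2 flange edge under/top rows [np.float64(208.5), np.float64(219.3)] tip edge 179.3
4 flange edge under/top rows [np.float64(208.2), np.float64(219.5)] tip edge 177.1
```

```bash
python3 - <<'E'
from place import *
for z in(359,288): p,Rt=pl(15,34,[610,152.3,z]); row(p,Rt.as_euler('xyz',degrees=True))
E
```

```text
[-0.0, 0.0, 0.0, -59.3, 76.3, 41.1]
[-0.0, 0.0, 0.0, -19.6, 76.3, 100.0]
```

>>> carry_out(
  commands=[
    [0,0,0,-59.3,76.3,41.1,-1],
    [0,0,0,-59.3,76.3,41.1,-1],
    [0,0,0,-59.3,76.3,41.1,-1],
    [0,0,0,-40,76.3,70,-1],
    [0,0,0,-19.6,76.3,100,-1],
    [0,0,0,-19.6,76.3,100,-1],
    [0,0,0,-19.6,76.3,100,-1],
    [0,0,0,-19.6,76.3,100,-1],
  ],
)

```text
time_s: 19.25
ee_pos: [621.9, 155.1, 275.5]
ee_rot: [-180.0, 34.3, -165.0]
force: [-0.8, 0.1, -1.4]
gripper_width: 20.6
gripper_force: 50.1
```

```bash
python3 - <<'E'
from place import *
st.upd([0,0,0,-19.6,76.3,100]); s=st.show()
for n in ('wrist','scene'): save(n+'10',grab_frame(n))
q=R.from_euler('xyz',s['ee_rot'],degrees=True); g=s['ee_pos']-19*q.apply([0,0,1]); print('grasp',g.round(2)); W,S=cam('wrist',s),cam('scene')
print('pred tip centre',proj(W,g-[0,0,60.5]).round(1),'rim centre',proj(W,[610,152.3,214]).round(1))
im=load('wrist10'); g_=cv2.cvtColor(np.ascontiguousarray(im),cv2.COLOR_RGB2GRAY)
a=load('wrist10')[100:300,220:420]; b=load('scene10'); x,y=proj(S,[610,152,240]).astype(int); 
o=np.hstack([cv2.resize(a,(400,400),interpolation=cv2.INTER_CUBIC),cv2.resize(b[y-40:y+40,x-40:x+40],(400,400),interpolation=cv2.INTER_CUBIC)]); save('v10',o); print(x-40,y-40)
E
```

```text
cmd [620.3 155.1 272.2] [-180.   34. -165.]
t 19.25 pos [621.88 155.06 275.49] rot [-179.96   34.31 -165.01] w 20.6 g 50.1
Ftool [1.5 0.3 0.8] Tz [-0.07  0.46 -0.01] err(tool) [-3.11 -0.42 -1.8 ]
heading 10.949136197398845
grasp [611.53 152.3  291.18]
pred tip centre [319.6 211. ] rim centre [320.3 190. ]
264 124
```

View pics/v10.png

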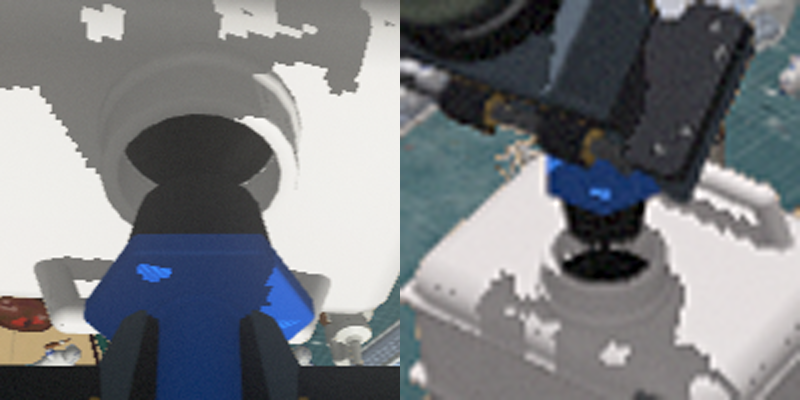

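>>> carry_out(
  commands=[
    [0,0,0,0,0,0,-1],
    [0,0,0,2.8,0,4.1,-1],
    [0,0,0,5.6,0,8.3,-1],
    [0,0,0,8.4,0,12.4,-1],
    [0,0,0,11.2,0,16.6,-1],
    [0,0,0,14,0,20.7,-1],
    [0,0,0,14,0,20.7,-1],
  ],
)

```text
time_s: 20.05
ee_pos: [619.7, 154.9, 245.8]
ee_rot: [-180.0, 33.9, -165.0]
force: [-0.3, -0.4, -1.2]
gripper_width: 21.0
gripper_force: 50.1
```

```bash
python3 - <<'E'
from place import *
st.upd([0,0,0,14,0,20.7]); s=st.show(); print(s['force'].round(1))
q=R.from_euler('xyz',s['ee_rot'],degrees=True); g=s['ee_pos']-19*q.apply([0,0,1]); print('grasp',g.round(2))
E
```

```text
cmd [620.2 155.  247.3] [-180.   34. -165.]
t 20.05 pos [619.68 154.92 245.83] rot [-179.98   33.87 -165.  ] w 21.0 g 50.1
Ftool [ 1.  -0.3  0.8] Tz [-0.08  0.47 -0.02] err(tool) [1.28 0.02 0.87]
heading 11.07579462411038
[-0.3 -0.4 -1.2]
grasp [609.45 152.18 261.6 ]
```

>>> carry_out(
  commands=[
    [0,0,0,1.7,0,2.5,-1],
    [0,0,0,3.4,0,5,-1],
    [0,0,0,5,0,7.5,-1],
    [0,0,0,6.7,0,10,-1],
    [0,0,0,6.7,0,10,-1],
  ],
)

```text
time_s: 20.55
ee_pos: [620.0, 155.0, 234.5]
ee_rot: [-180.0, 33.9, -165.0]
force: [-1.4, -0.4, -1.6]
gripper_width: 20.4
gripper_force: 50.1
```

```bash
cat > pp.py <<'E'
import sys
from place import *
st.upd(eval(sys.argv[1])); s=st.show(); print('F',s['force'].round(1))
q=R.from_euler('xyz',s['ee_rot'],degrees=True); g=s['ee_pos']-19*q.apply([0,0,1]); print('grasp',g.round(2))
E
python3 pp.py [0,0,0,6.7,0,10]
```

```text
cmd [620.3 155.  235.2] [-180.   34. -165.]
t 20.55 pos [619.96 154.97 234.48] rot [-179.98   33.94 -164.99] w 20.4 g 50.1
Ftool [ 2.1 -0.   0.5] Tz [-0.15  0.44  0.03] err(tool) [0.69 0.01 0.43]
heading 11.075363123282237
F [-1.4 -0.4 -1.6]
grasp [609.71 152.23 250.24]
```

Still free; continue the last few millimetres in small steps.

>>> carry_out(
  commands=[
    [0,0,0,0.8,0,1.2,-1],
    [0,0,0,1.7,0,2.5,-1],
    [0,0,0,2.5,0,3.7,-1],
    [0,0,0,2.5,0,3.7,-1],
  ],
)

```text
time_s: 20.95
ee_pos: [620.4, 155.1, 230.9]
ee_rot: [-180.0, 34.0, -165.0]
force: [-0.2, 0.2, -0.4]
gripper_width: 20.4
gripper_force: 50.1
```

```bash
python3 pp.py [0,0,0,2.5,0,3.7]
```

```text
cmd [620.3 155.  230.8] [-180.   34. -165.]
t 20.95 pos [620.4  155.08 230.92] rot [-179.98   34.03 -164.99] w 20.4 g 50.1
Ftool [0.3 0.3 0.3] Tz [-0.06  0.5   0.  ] err(tool) [-0.19  0.   -0.07]
heading 11.086374165630952
F [-0.2  0.2 -0.4]
grasp [610.12 152.33 246.67]
```

>>> carry_out(
  commands=[
    [0,0,0,0.8,0,1.2,-1],
    [0,0,0,1.7,0,2.5,-1],
    [0,0,0,2.5,0,3.7,-1],
    [0,0,0,2.5,0,3.7,-1],
  ],
)

```text
time_s: 21.35
ee_pos: [621.6, 155.3, 230.6]
ee_rot: [-180.0, 34.4, -165.0]
force: [-9.3, -2.7, 12.2]
gripper_width: 20.7
gripper_force: 50.3
```

```bash
python3 pp.py [0,0,0,2.5,0,3.7]
```

```text
cmd [620.3 155.  226.3] [-180.   34. -165.]
t 21.35 pos [621.6  155.32 230.62] rot [-179.95   34.44 -164.98] w 20.7 g 50.3
Ftool [  1.1  -0.2 -15.6] Tz [-0.03  0.43  0.05] err(tool) [-3.56 -0.08 -2.81]
heading 11.086164892649899
F [-9.3 -2.7 12.2]
grasp [611.22 152.55 246.29]
```

>>> carry_out(
  commands=[
    [0,0,0,-3,0,-2.8,-1],
    [0,0,0,-3,0,-2.8,0.2],
    [0,0,0,-3,0,-2.8,0.2],
    [0,0,0,-3,0,-2.8,0.2],
    [0,0,0,-3,0,-2.8,0.2],
    [0,0,0,-3,0,-30,0.2],
    [0,0,0,-3,0,-70,0.2],
    [0,0,0,-3,0,-110,0.2],
    [0,0,0,-3,0,-110,0.2],
    [0,0,0,-3,0,-110,0.2],
  ],
)

```text
time_s: 22.35
ee_pos: [563.0, 139.7, 319.5]
ee_rot: [-180.0, 34.1, -165.0]
force: [-0.5, -0.1, -1.4]
gripper_width: 54.8
gripper_force: 0.0
```

```bash
python3 pp.py [0,0,0,-3,0,-110]; python3 - <<'E'
from place import *
s=state(); json.dump([s['ee_pos'].tolist(),s['ee_rot'].tolist()],open('w11.json','w')); save('w11',grab_frame('wrist')); save('s11',grab_frame('scene')); print(s['qpos'].round(1))
W,S=cam('wrist',s),cam('scene'); a=load('w11'); x,y=proj(W,[610,152.3,240]).astype(int); print(x,y)
sx,sy=proj(S,[610,152,235]).astype(int)
y0=max(0,y-110);x0=x-100
o=np.hstack([cv2.resize(a[y0:y0+200,x0:x0+200],(400,400),interpolation=cv2.INTER_CUBIC),cv2.resize(load('s11')[sy-40:sy+40,sx-40:sx+40],(400,400),interpolation=cv2.INTER_CUBIC)]); save('v11',o); print(x0,y0)
for z in(214,221,280): print(z,proj(W,[610,152.3,z]).round(1))
row([610,152.3,360],[180,0,-165]); row([610,152.3,284],[180,0,-165])
E
```

```text
cmd [563.3 139.8 319.2] [-180.   34. -165.]
t 22.35 pos [563.01 139.72 319.55] rot [-179.97   34.06 -164.99] w 54.8 g 0.0
Ftool [ 1.2 -0.   0.9] Tz [-0.07  0.37  0.03] err(tool) [-0.   -0.02 -0.46]
heading 7.608951273475241
F [-0.5 -0.1 -1.4]
grasp [552.73 136.97 335.29]
[ 11.8  -0.3 105.7   2.7  40.7 -94.8]
319 232
219 122
214 [319.5 208.6]
221 [319.5 214.6]
280 [319.5 274.5]
[-0.0, 34.0, 0.0, -63.0, -0.0, -6.8]
[-0.0, 34.0, 0.0, -20.5, -0.0, 56.2]
```

View pics/v11.png

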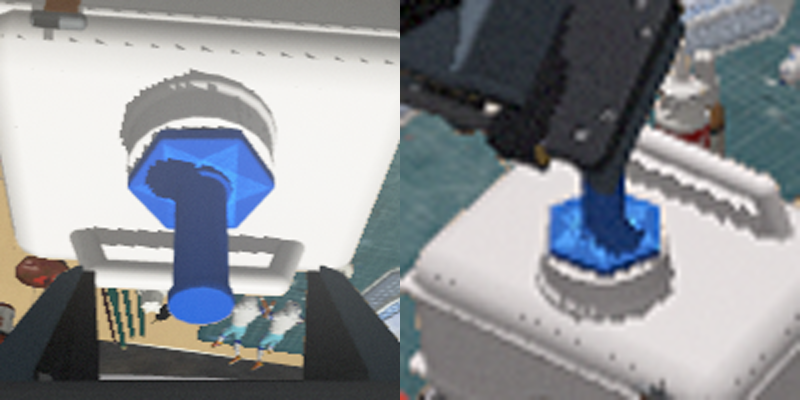

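The bung stands upright: knob at (319,274), exactly where a flush knob top at z = 280 projects. The flange is on the rim. I'll press firmly from above with shut fingers.

>>> carry_out(
  commands=[
    [0,8.5,0,-40,0,-40,-1],
    [0,17,0,-63,0,-30,-1],
    [0,25.5,0,-63,0,-7,-1],
    [0,34,0,-63,0,-7,-1],
    [0,34,0,-63,0,-7,-1],
    [0,34,0,-63,0,-7,-1],
    [0,34,0,-63,0,-7,-1],
    [0,34,0,-20.5,0,56,-1],
    [0,34,0,-20.5,0,56,-1],
    [0,34,0,-20.5,0,56,-1],
  ],
)

```text
time_s: 23.45
ee_pos: [607.6, 151.7, 282.8]
ee_rot: [-180.0, -0.1, -165.0]
force: [-0.2, -0.1, 0.1]
gripper_width: 0.4
gripper_force: 0.0
```

```bash
python3 pp.py [0,34,0,-20.5,0,56]
```

```text
cmd [609.9 152.3 284.2] [-180.    0. -165.]
t 23.45 pos [607.65 151.7  282.76] rot [-1.7999e+02 -1.1000e-01 -1.6501e+02] w 0.4 g 0.0
Ftool [ 0.2 -0.1 -0.1] Tz [0.   0.07 0.03] err(tool) [2.35 0.02 1.45]
heading 10.647337834295131
F [-0.2 -0.1  0.1]
grasp [607.68 151.72 301.76]
```

>>> carry_out(
  commands=[
    [0,0,0,0,0,0,-1],
    [0,0,0,0,0,3,-1],
    [0,0,0,0,0,6,-1],
    [0,0,0,0,0,9,-1],
    [0,0,0,0,0,11,-1],
    [0,0,0,0,0,11,-1],
  ],
)

```text
time_s: 24.05
ee_pos: [610.1, 152.3, 279.9]
ee_rot: [-180.0, 0.5, -165.0]
force: [-6.2, -1.9, 23.3]
gripper_width: 0.5
gripper_force: 11.2
```

```bash
python3 pp.py [0,0,0,0,0,11]
```

```text
cmd [609.9 152.3 273.2] [-180.    0. -165.]
t 24.05 pos [610.13 152.32 279.93] rot [-179.96    0.46 -165.  ] w 0.5 g 11.2
Ftool [  6.3  -0.2 -23.4] Tz [-0.23  1.21  0.03] err(tool) [-0.26 -0.03 -6.73]
heading 10.71889521530543
F [-6.2 -1.9 23.3]
grasp [609.98 152.29 298.93]
```

>>> carry_out(
  commands=[
    [0,0,0,0,0,3,-1],
    [0,0,0,0,0,6,-1],
    [0,0,0,0,0,8,-1],
    [0,0,0,0,0,8,-1],
  ],
)

```text
time_s: 24.45
ee_pos: [610.3, 152.3, 279.7]
ee_rot: [-179.9, 0.9, -165.0]
force: [-13.9, -3.8, 48.9]
gripper_width: 0.2
gripper_force: 24.4
```

```bash
python3 pp.py [0,0,0,0,0,8]
```

```text
cmd [609.9 152.3 265.2] [-180.    0. -165.]
t 24.45 pos [610.29 152.33 279.7 ] rot [-179.94    0.93 -165.  ] w 0.2 g 24.4
Ftool [ 13.7  -0.2 -49.1] Tz [-0.6   2.7   0.04] err(tool) [ -0.6   -0.07 -14.49]
heading 10.71111862611251
F [-13.9  -3.8  48.9]
grasp [609.99 152.27 298.7 ]
```

Rigid at 279.7 mm under 49 N, so it is fully seated. I retreat and take a final look.

>>> carry_out(
  commands=[
    [0,0,0,0,0,-8,-1],
    [0,0,0,0,0,-16,-1],
    [0,0,0,0,0,-40,-1],
    [0,0,0,0,0,-80,-1],
    [0,0,0,110,0,-110,-1],
    [0,0,0,110,0,-110,-1],
    [0,0,0,110,0,-110,-1],
    [0,0,0,110,0,-110,-1],
    [0,0,0,110,0,-110,-1],
  ],
)

```text
time_s: 25.35
ee_pos: [504.4, 124.0, 374.4]
ee_rot: [-180.0, 0.0, -165.0]
force: [0.2, 0.5, -0.8]
gripper_width: 0.0
gripper_force: 0.0
```

```bash
python3 pp.py [0,0,0,110,0,-110]; python3 - <<'E'
from place import *
from m import blobs
s=state(); im=grab_frame('wrist'); save('w12',im); sc=grab_frame('scene'); save('s12',sc); tp=grab_frame('top'); save('t12',tp)
W,S,T=cam('wrist',s),cam('scene'),cam('top')
q=[]
for c,i,n in((W,im,'w'),(S,sc,'s')):
    x,y=proj(c,[491,206,158]).astype(int); b=blobs(i,'red',(max(0,x-45),max(0,y-45),x+45,y+45),1)
    if b: e=cv2.minAreaRect(b[0][1]); print(n,(x,y),b[0][0],np.round(e[0],1),np.round(e[1],1)); q.append((c,e[0]))
if len(q)>1: print('lever',tri(*q))
o=np.hstack([cv2.resize(im,(400,300)),cv2.resize(sc[140:300,225:425],(400,320))[:300]]); save('v12',o)
E
```

```text
cmd [503.7 123.9 375.2] [-180.    0. -165.]
t 25.35 pos [504.44 124.05 374.45] rot [-179.98    0.   -165.01] w 0.0 g 0.0
Ftool [-0.4  0.4  0.8] Tz [ 0.09 -0.02  0.03] err(tool) [-0.81 -0.03  0.75]
heading -42.627207164948686
F [ 0.2  0.5 -0.8]
grasp [504.44 124.05 393.45]
w (np.int64(391), np.int64(214)) 875.0 [391.4 214.9] [54.9 18.6]
s (np.int64(254), np.int64(203)) 144.0 [254.8 203.3] [22.2  8. ]
lever (array([491.00239777, 205.54618932, 158.61681703]), [0.4, 0.4])
```

View pics/v12.png

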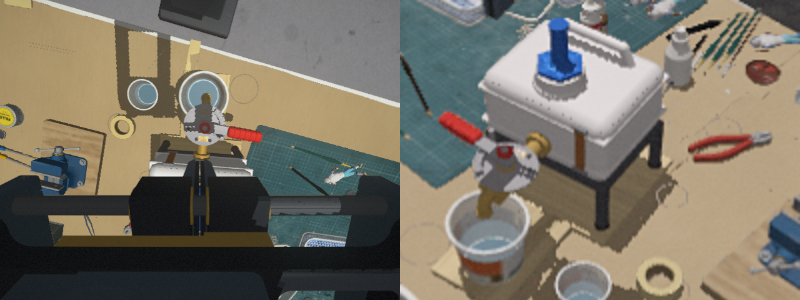

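The lever lies across the pipe and is down at z = 158.6, the same height it had in the open notch. The bung is upright and flush, and the large tub is still under the spout.

```bash
python3 -c "
from workcell import workorder
print(workorder.job_done())"
```

```text
the job is handed in; nothing more can be done
None
```

The job is handed in: the tap is turned to its stop and down in the closed notch, the bung is flush on the rim after a 49 N push, the large tub still stands under the spout, and it took about 25 s of the 64 s allowed.

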